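# Fetch the chuck jaws from under the tools in the lathe box

### The arm

A 6-joint arm with a two-finger parallel gripper is mounted at the origin on a cart in front of the work surface, level with it; the furniture and walls round the work are solid. World frame = base frame: x ahead of the robot, y to its left, z up, the work surface at z = 0. Lengths are in m, angles in rad, forces in N, time in s.
With the tool pointing down it reaches from about 0.425 to 1.125 m from the base axis. Payload 14.9 kg.
Tool frame: the origin (TCP) lies at the very end of the fingers, on their centre line; the grasp point (between the pads) lies 19 mm behind it; z points along the fingers, y is the line along which they close (so a half turn about z gives the same grasp; the last joint's range is limited). The gripper opens to 91 mm and grips with 3 to 60 N. Pads are 32 mm wide; open, the fingers measure 118 mm over their backs; the gripper's body (76 mm by 178 mm) begins 60 mm behind the grasp point.
Start: joints at [1.233, 0.379, 1.734, -0, 1.028, -0.033], TCP at [0.21, 0.668, 0.214] pointing down, gripper open.
Joint ranges: [-2.77, 2.77], [-0.74, 2.19], [0, 2.66], [-1.06, 4.2], [0.31, 2.87], [-3.08, 3.08]. Speed limits (rad/s): [1.89, 1.89, 2.39, 3.14, 3.14, 3.14].

### API

Orientations are given as a 3x3 rotation matrix whose columns are the frame's x, y, z axes.
In Python, from bench import sense, get_image, sign_off gives the robot as it stands. The module is installed in compiled form; this text tells all that it offers.
- The arm moves only by the shell command python3 -m crank 'ROWS' [OPENING] [FORCE]. ROWS is a JSON list of rows, 1 to 12 of them, each of 6 numbers: dx, dy, dz in m, then a rotation vector rx, ry, rz in rad; each row is the pose to reach, as a shift and turn from the pose commanded when the command began, along the tool's axes at that moment; what a row does not reach only later rows make up. A row lasts 1/12 s, in which the tool goes at most 0.0417 m and 0.125 rad, less where a joint would pass 70% of its speed; a pose out of reach is approached as far as the arm can. OPENING is the finger opening in m, set as the command begins (- or left out keeps the last). The fingers move at their own pace and stop on an object; FORCE is the grip in N (left out, the last holds). Time passes only in rows, so rows that do not move let the fingers close. It prints the time, the measured TCP pose, the force, the opening and the grip force at its end.
- sense(): the state, without advancing time (a new reading comes with each control period).
- get_image(name): name is "scene" or "top" or "wrist"; returns a dict with "frame" (480x640x3 uint8, red, green, blue), "range_z" (480x640 float32, m along the optical axis (not along the pixel's ray), 0 where there is no reading), "mtx" (3x3 intrinsics, pixels), "D" ([k1, k2, p1, p2, k3] as OpenCV has them; the pictures are not rectified), "rvec" (rotation vector, rad) and "tvec" (3), from world to camera coordinates, as OpenCV has them; the wrist camera has in their place "T_tool_cam" (4x4, takes a point from camera to tool coordinates, whose origin is the TCP and whose axes are the flange's). Camera axes: x right, y down, z forward; pixel columns grow to the right and rows downward; lengths in m; the calibration is good to about 2 mm. A picture is of the moment at which its call begins: read the wrist's pose just before it.
- sign_off(): hands the job in; it is judged then, once.
The state is a dict: "t": time; "qpos": joint angles; "joint_vel": joint speeds; "joint_torque": joint torques, N m; "position": TCP position; "ee_rot": TCP orientation; "force": force on the tool from outside, world axes, zero at the start; "moment": the same for the moment, N m; "finger_gap": finger opening in m; "finger_force": force on a finger pad.
Only numpy, scipy, OpenCV 4.12 (cv2) and the standard library are available. Lean on these libraries where they do the work, as an engineer would, in place of code of your own. Each camera call takes 0.05 s, during which the arm holds its last target. There are 200 camera calls.

### The job

The chuck jaws we need next lie in the bottom of the lathe box, under the tool rest, the spanner and the brush. Lay those three aside on the rubber mat, fetch the jaws and seat them fully in the empty pocket of the jaw stand, then put the three back across the box, each in the pair of notches it came from. Leave the brass ferrule in the box lying where it is.

Things in the scene. Friction and masses are not known exactly. Their poses are not given: they have to be found in the camera images.
- box: Open pale wooden box, 106 (x) x 196 (y) x 66 mm, fixed; origin at the centre of its underside. Walls 9 mm, floor 7 mm thick: the well inside is 88 x 178 mm. The two long walls (at x = -48, +48 mm) have three pairs of notches at y = -60, 0, +60 mm: each 44 mm wide, bottom 54 mm above the bench, teeth between them up to 66 mm. End walls 54 mm high.
- mat: Black ribbed rubber bench mat, 140 (x) x 170 (y) x 7 mm, fixed; origin at the centre of its underside.
- jaw_stand: Small plywood block, 62 (x) x 120 (y) x 26 mm, fixed; origin at the centre of its underside. Two pockets in its top, at y = -31 and +31 mm, each 50 (x) x 28 (y) mm and 12 mm deep. The one at y = -31 holds another set of jaws, fixed, which stands 25 mm above the block; the one at y = +31 is empty.
- jaw_seat (a point): Centre of the floor of the empty pocket, 14 mm above the bench; axes as the stand's.
- jaw_set: The wanted jaws: dark steel base 22 (x) x 44 (y) x 16 mm, on it two jaws up to 34 mm, with screws to 37 mm; the jaws span x -8 to 10 and y 6 to 20, -6 to -20 mm. 0.15 to 0.3 kg. Origin at the centre of the underside. Stands on the box floor in a gap between two tools, its y roughly along the box's x. In the pocket its y lies along the stand's x, either way round.
- tool_rest: Spare lathe tool rest, a dark bar 150 mm long (its y): flange 40 mm wide (x) and 12 mm thick, with a rib 16 mm wide along its middle up to 26 mm. 0.4 to 0.6 kg. Origin at the centre of the underside. It lies rib up across the box, its y along the box's x, in one pair of notches.
- spanner: Flat steel spanner, 150 mm long (its x): shank 17 mm wide (y) and 7 mm thick from x = -45 to 40 mm, ring end at -x, open jaw 38 mm wide at +x. 0.09 kg, balanced near the origin, which is in the middle of the underside. It lies across the box, its x along the box's x, in one pair of notches.
- bench_brush: Small flat brush, 155 mm long (its x): round handle 19 mm thick from x = -77 to -5 mm (axis 10 mm up), ferrule and bristles 42 mm wide (y) and 20 mm thick from there to +77 mm. 0.07 kg, balanced at x = -14 mm. Origin in the middle of the underside. It lies across the box, its x along the box's x, in one pair of notches.
- ferrule: Brass ferrule, a ring 33 mm across and 14 mm high, lying loose on the floor of the box, about 60 mm from the jaws in the other gap between the tools. Origin at the centre of the underside. To be left there.

How it is judged:
By the outcome, as a careful person would: the job done as asked, in the order asked, and still so for the second after the job is handed in, with the robot touching nothing.
It also fails if it takes over 128 s, if anything falls off the work surface, if the arm or the gripper's body presses on something with over 40 N, if the wrist force passes 120 N, or if a joint passes its speed limit or range.

## Working session

There is one attempt and no reset: what is moved stays moved. The work goes in short steps, Python scripts to look and compute and a shell command to move; the robot and the scene stay as the last step left them, time stands still between calls to the robot, and variables do not carry over. Pictures are saved under pics/ and viewed, at most 14 in all, crops included, and the job is handed in when it is done.

```bash
mkdir -p pics
cat > h.py <<'E'
import numpy as np, cv2, json
from bench import sense, get_image
def cloud(name):
    s=sense(); im=get_image(name)
    z=im["range_z"]; v,u=np.mgrid[0:480,0:640]
    p=cv2.undistortPointsIter(np.stack([u,v],-1).reshape(-1,1,2).astype(np.float64),im["mtx"],np.array(im["D"]),None,None,(3,50,1e-9)).reshape(480,640,2) if hasattr(cv2,'undistortPointsIter') else cv2.undistortPoints(np.stack([u,v],-1).reshape(-1,1,2).astype(np.float64),im["mtx"],np.array(im["D"])).reshape(480,640,2)
    c=np.dstack([p*z[...,None],z])
    if "rvec" in im and name!="wrist":
        R=cv2.Rodrigues(np.array(im["rvec"],float))[0]; t=np.array(im["tvec"]).ravel()
        w=(c-t)@R
    else:
        T=np.array(im["T_tool_cam"]); ct=c@T[:3,:3].T+T[:3,3]
        w=ct@np.array(s["ee_rot"]).T+np.array(s["position"])
    w[z<=0]=np.nan
    return im["frame"],w
def save(n,f): cv2.imwrite("pics/"+n+".png",f[...,::-1])
E
python3 - <<'E'
from h import *
for n in("scene","top"):
    f,w=cloud(n); save(n+"0",f); np.save(n+".npy",w)
s=sense(); print(s)
E
```

```text
{'t': 0.1, 'qpos': array([ 1.23272470e+00,  3.79371686e-01,  1.73470640e+00, -2.24311447e-05,
        1.02845048e+00, -3.33334090e-02]), 'joint_vel': array([ 0.00092901, -0.00118759, -0.00234796, -0.00168973,  0.00032536,
        0.00109273]), 'joint_torque': array([-1.19046141e-03, -7.65051341e+01, -4.35291982e+01,  6.52072183e-02,
        3.98316840e-02, -7.39925667e-06]), 'position': array([0.20995187, 0.66742122, 0.21335087]), 'ee_rot': array([[-9.53929006e-01,  3.00032276e-01, -2.92287446e-04],
       [ 3.00032418e-01,  9.53928591e-01, -8.89306931e-04],
       [ 1.20005691e-05, -9.36031386e-04, -9.99999562e-01]]), 'force': array([-0.45578078, -0.19743737,  1.04572817]), 'moment': array([-0.03383474,  0.03285564,  0.03316896]), 'finger_force': 0.0, 'finger_gap': 0.09098513839125932}
```

View pics/top0.png

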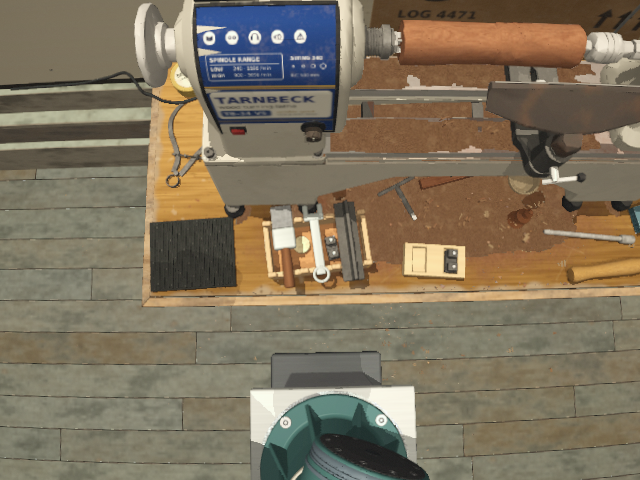

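View pics/scene0.png

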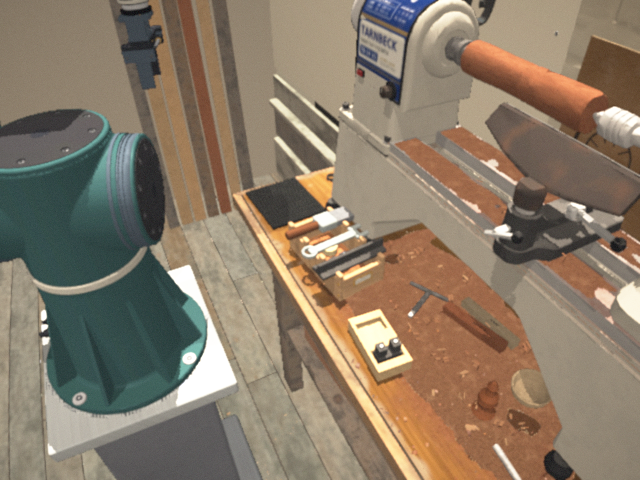

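The top view shows the mat at about (192,255), the box at (316,247) with brush (285,240), spanner (317,245), tool rest (350,240), and the stand at (434,261). Its empty pocket is on the left (419,260). Next I measure these.

Run:
```python
from h import *
f=cv2.imread("pics/top0.png")[...,::-1]; w=np.load("top.npy")
save("crop1",cv2.resize(f[185:305,140:480],None,fx=2.35,fy=2.35,interpolation=cv2.INTER_CUBIC))
def at(n,u,v):
    p=np.nanmedian(w[v-1:v+2,u-1:u+2].reshape(-1,3),0); print(n,np.round(p,3))
for n,u,v in [("mat",192,255),("mat TL",153,222),("matTR",235,219),("matBL",152,288),("matBR",236,286),("brush head",284,230),("handle",289,272),("spanner shank",317,245),("ring",321,274),("jaw",313,212),("rib",349,240),("jawset",332,246),("ferr",303,244),("stand",434,261),("standL",408,275),("pocket",419,260),("bedfront",300,185),("bed",420,190),("bench",390,240)]: at(n,u,v)
# rectified height map, 2mm
m=(w[...,0]>.3)&(w[...,0]<.8)&(abs(w[...,1])<.5)&np.isfinite(w[...,2])
# min x of lathe things above z 0.1
for y in np.arange(-.3,.5,.05):
    k=m&(abs(w[...,1]-y)<.02)&(w[...,2]>.09); k2=m&(abs(w[...,1]-y)<.02)&(w[...,2]>-.02)
    print(round(y,2),"min x of z>.09:",np.round(w[...,0][k].min(),3) if k.any() else None, np.round(w[...,2][k][w[...,0][k].argmin()],3) if k.any() else None,"bench edge",np.round(w[...,0][k2].min(),3))
```

```text
mat [0.412 0.275 0.006]
mat TL [0.482 0.358 0.   ]
matTR [0.485 0.191 0.001]
matBL [0.348 0.353 0.006]
matBR [0.35  0.187 0.   ]
brush head [0.448 0.087 0.071]
handle [0.369 0.078 0.074]
spanner shank [0.42  0.026 0.062]
ring [0.369 0.019 0.001]
jaw [0.494 0.033 0.017]
rib [ 0.426 -0.033  0.078]
jawset [ 0.423 -0.004  0.023]
ferr [0.428 0.053 0.021]
stand [ 0.39  -0.203  0.025]
standL [ 0.365 -0.153  0.001]
pocket [ 0.394 -0.175  0.014]
bedfront [0.515 0.054 0.14 ]
bed [ 0.539 -0.187  0.004]
bench [ 0.436 -0.121  0.004]
-0.3 min x of z>.09: 0.467 0.309 bench edge 0.312
-0.25 min x of z>.09: 0.518 0.178 bench edge 0.312
-0.2 min x of z>.09: 0.518 0.18 bench edge 0.312
-0.15 min x of z>.09: 0.517 0.182 bench edge 0.312
-0.1 min x of z>.09: 0.516 0.159 bench edge 0.313
-0.05 min x of z>.09: 0.513 0.121 bench edge 0.313
-0.0 min x of z>.09: 0.51 0.093 bench edge 0.313
0.05 min x of z>.09: 0.509 0.091 bench edge 0.313
0.1 min x of z>.09: 0.51 0.093 bench edge 0.313
0.15 min x of z>.09: 0.509 0.09 bench edge 0.312
0.2 min x of z>.09: 0.51 0.095 bench edge 0.313
0.25 min x of z>.09: None None bench edge 0.312
0.3 min x of z>.09: None None bench edge 0.312
0.35 min x of z>.09: None None bench edge 0.312
0.4 min x of z>.09: None None bench edge 0.758Traceback (most recent call last):
  File "<stdin>", line 12, in <module>
    return umr_minimum(a, axis, None, out, keepdims, initial, where)
ValueError: zero-size array to reduction operation minimum which has no identity
```

View pics/crop1.png

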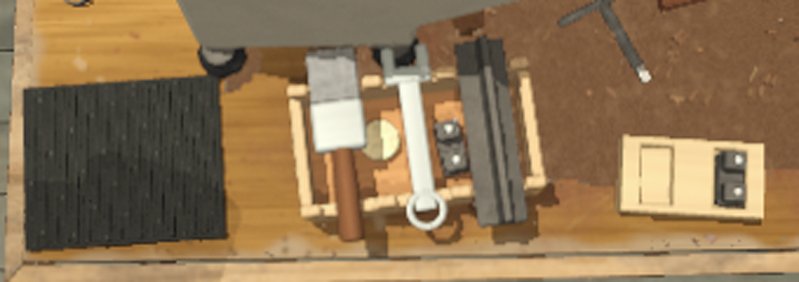

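The crop shows the box yawed a few degrees. The brush bristles and the spanner's open jaw face the lathe, the jaw set sits at (452,148) in the spanner–rest gap, and the ferrule is at (382,140). The lathe front at x≈0.51 limits the gripper, so I will close along y. I move over the box for a wrist look.

```bash
cat >> h.py <<'E'
from scipy.spatial.transform import Rotation as Ro
def Rd(yaw,tilt=0):  # tool down, closing axis y at box-yaw; tilt about tool y
    c,s=np.cos(yaw),np.sin(yaw)
    return np.array([[-c,-s,0],[-s,c,0],[0,0,-1.]])@ np.eye(3) if False else np.column_stack([[-c,-s,0],[-s,c,0],[0,0,-1.]])@Ro.from_rotvec([0,tilt,0]).as_matrix()
def delta(pos,yaw,tilt=0):
    s=sense(); R=np.array(s["ee_rot"]); p=np.array(s["position"])
    d=R.T@(np.array(pos)-p); r=Ro.from_matrix(R.T@Rd(yaw,tilt)).as_rotvec()
    print("t",round(s["t"],2),"delta",np.round(d,4),np.round(r,4),"at",np.round(p,4))
E
python3 - <<'E'
from h import *
delta([.43,.03,.27],.08)
print(np.round(get_image("wrist")["T_tool_cam"],3))
w=np.load("top.npy")
X,Y,Z=[w[...,i] for i in range(3)]
def rect(n,m):
    p=np.column_stack([X[m],Y[m]]).astype(np.float32); print(n,len(p),np.round(cv2.minAreaRect(p)[0],4),np.round(cv2.minAreaRect(p)[1],4),round(cv2.minAreaRect(p)[2],2),"med z",np.round(np.median(Z[m]),4))
b=(X>.33)&(X<.505)
rect("rest rib",b&(Y<.0)&(Y>-.09)&(Z>.073)&(Z<.09))
rect("rest",b&(Y<-.005)&(Y>-.09)&(Z>.06)&(Z<.09))
rect("stand",b&(Y<-.13)&(Y>-.28)&(Z>.02)&(Z<.032))
rect("stand jaws",b&(Y<-.13)&(Y>-.28)&(Z>.04)&(Z<.06))
rect("mat",b&(Y<.37)&(Y>.17)&(Z>.004)&(Z<.012))
rect("box",b&(Y<.14)&(Y>-.1)&(Z>.04)&(Z<.1))
E
```

```text
t 0.1 delta [-0.4012 -0.5421 -0.0561] [-9.000e-04 -2.000e-04 -3.847e-01] at [0.21   0.6674 0.2134]
[[-0.001 -0.961 -0.278  0.08 ]
 [ 1.    -0.001 -0.001 -0.   ]
 [ 0.001 -0.278  0.961 -0.171]
 [ 0.     0.     0.     1.   ]]
rest rib 375 [ 0.4284 -0.0349] [0.1472 0.0097] 6.46 med z 0.0789
rest 1587 [ 0.4277 -0.0397] [0.0693 0.1489] 89.9 med z 0.0643
stand 1336 [ 0.3928 -0.2033] [0.1204 0.0627] 85.38 med z 0.0256
stand jaws 170 [ 0.39   -0.2332] [0.0205 0.041 ] 85.69 med z 0.0477
mat 5241 [0.4192 0.266 ] [0.1698 0.1919] 0.4 med z 0.0064
box 5025 [0.4304 0.0279] [0.1655 0.1977] 5.46 med z 0.0634
```

```bash
python3 -m crank '[[-0.033,-0.045,-0.01,0,0,-0.03],[-0.067,-0.09,-0.02,0,0,-0.07],[-0.1,-0.135,-0.03,0,0,-0.1],[-0.133,-0.18,-0.04,0,0,-0.13],[-0.167,-0.225,-0.05,0,0,-0.16],[-0.2,-0.27,-0.056,0,0,-0.2],[-0.23,-0.315,-0.056,0,0,-0.23],[-0.26,-0.36,-0.056,0,0,-0.26],[-0.3,-0.405,-0.056,0,0,-0.3],[-0.33,-0.45,-0.056,0,0,-0.33],[-0.36,-0.495,-0.056,0,0,-0.36],[-0.4,-0.542,-0.056,0,0,-0.385]]' && python3 -m crank '[[0,0,0,0,0,0],[0,0,0,0,0,0]]'
python3 - <<'E'
from h import *
delta([.43,.03,.27],.08)
f,w=cloud("wrist"); save("wr1",f); np.save("wr1.npy",w); print(sense()["qpos"])
E
```

```text
t: 1.15
position: [0.3698, 0.1964, 0.2675]
ee_rot: [[-0.997, -0.082, 0.001], [-0.082, 0.997, 0.0], [-0.001, 0.0, -1.0]]
force: [1.6, 1.1, -0.5]
finger_gap: 0.0915
finger_force: 0.0
t: 1.32
position: [0.3705, 0.1966, 0.2674]
ee_rot: [[-0.997, -0.076, 0.0], [-0.076, 0.997, 0.0], [-0.0, 0.0, -1.0]]
force: [-0.6, 0.1, 0.4]
finger_gap: 0.0914
finger_force: 0.0
t 1.32 delta [-0.0467 -0.1706 -0.0026] [ 0.0002  0.0004 -0.0043] at [0.3705 0.1966 0.2674]
[ 4.35185499e-01 -1.67176523e-01  2.23645227e+00  2.06031343e-04
  1.07206987e+00 -1.21333473e+00]
```

View pics/wr1.png

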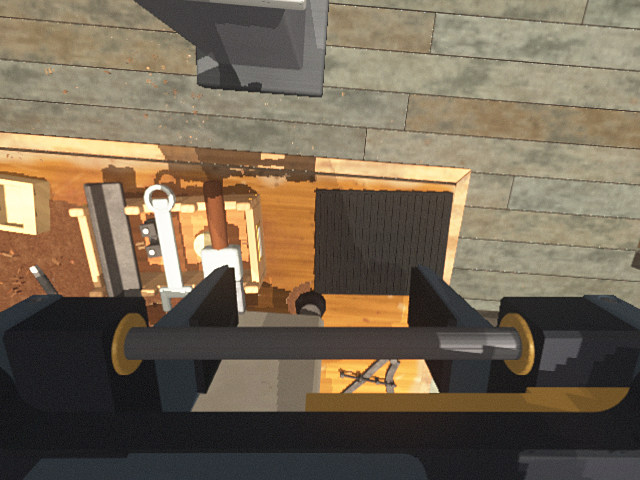

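The wrist view shows the rest at (112,240), spanner at (168,245), jaw set at (150,243), brush at (220,250), ferrule at (202,243) and mat at (383,240). I fit poses from its depth.

```bash
cat > fit.py <<'E'
from h import *
def rect(n,w,f,x,y,z,col=None):
    X,Y,Z=w[...,0],w[...,1],w[...,2]
    m=(X>x[0])&(X<x[1])&(Y>y[0])&(Y<y[1])&(Z>z[0])&(Z<z[1])
    if col is not None: m&=col(f.astype(int))
    m=cv2.morphologyEx(m.astype(np.uint8),cv2.MORPH_OPEN,np.ones((2,2)))>0
    p=np.column_stack([X[m],Y[m]]).astype(np.float32)
    if len(p)<6: print(n,"few"); return
    r=cv2.minAreaRect(p); c=np.median(p,0); v=np.linalg.svd((p-p.mean(0)),full_matrices=False)[2][0]
    print(n,len(p),np.round(r[0],4),np.round(r[1],4),round(r[2],1),"z",round(float(np.median(Z[m])),4),"pca",round(float(np.degrees(np.arctan2(v[1],v[0]))),1))
E
python3 - <<'E'
from fit import *
for nm,fn in(("top","top0"),("wr1","wr1")):
    f=cv2.imread(f"pics/{fn}.png")[...,::-1]; w=np.load(nm+".npy"); print(nm)
    b=(.33,.508)
    rect("rib",w,f,b,(-.09,.0),(.074,.09))
    rect("restall",w,f,b,(-.085,-.002),(.0605,.09),lambda c:c.max(-1)<110)
    rect("spanner",w,f,(.385,.46),(.0,.055),(.057,.068))
    rect("spannerall",w,f,b,(-.004,.06),(.057,.068),lambda c:(c.max(-1)-c.min(-1))<30)
    rect("brushhead",w,f,(.432,.508),(.055,.13),(.068,.085))
    rect("brushferr",w,f,(.41,.46),(.055,.13),(.068,.085),lambda c:c.min(-1)>150)
    rect("handle",w,f,(.34,.405),(.05,.13),(.066,.085))
    rect("jaws",w,f,(.38,.48),(-.03,.03),(.032,.052))
    rect("jawbase",w,f,(.38,.48),(-.03,.03),(.018,.052),lambda c:c.max(-1)<100)
    rect("ferrule",w,f,(.38,.48),(.03,.09),(.017,.03))
    rect("box rim",w,f,b,(-.1,.14),(.05,.069),lambda c:(c[...,0]-c[...,2])>35)
    rect("teeth",w,f,b,(-.1,.14),(.0635,.069),lambda c:(c[...,0]-c[...,2])>35)
    rect("stand",w,f,b,(-.28,-.13),(.022,.03))
    rect("pocket",w,f,(.37,.42),(-.20,-.15),(.008,.019))
    rect("mat",w,f,b,(.17,.37),(.004,.012),lambda c:c.max(-1)<80)
E
```

```text
topTraceback (most recent call last):
  File "<stdin>", line 5, in <module>
  File "fit.py", line 9, in rect
    r=cv2.minAreaRect(p); c=np.median(p,0); v=np.linalg.svd((p-p.mean(0)),full_matrices=False)[2][0]
                                              ~~~~~~~~~~~~~^^^^^^^^^^^^^^^^^^^^^^^^^^^^^^^^^^^
    u, s, vh = gufunc(a, signature=signature)
               ~~~~~~^^^^^^^^^^^^^^^^^^^^^^^^
    raise LinAlgError("SVD did not converge")
numpy.linalg.LinAlgError: SVD did not converge
```

```bash
sed -i 's/^    m=cv2.morph.*$/    m=m\&(cv2.erode(m.astype(np.uint8),np.ones((2,2)))+cv2.erode(m.astype(np.uint8),np.ones((2,2)),anchor=(0,0))>0)/' fit.py
cat > all.py <<'E'
from fit import *
def run(w,f):
    b=(.33,.508)
    rect("rib",w,f,b,(-.09,.0),(.074,.09))
    rect("restall",w,f,b,(-.085,-.002),(.0605,.09),lambda c:c.max(-1)<110)
    rect("spanner",w,f,(.385,.46),(.0,.055),(.057,.068))
    rect("spannerall",w,f,b,(-.004,.06),(.057,.068),lambda c:(c.max(-1)-c.min(-1))<30)
    rect("brushhead",w,f,(.432,.508),(.055,.13),(.068,.085))
    rect("brushferr",w,f,(.41,.46),(.055,.13),(.068,.085),lambda c:c.min(-1)>150)
    rect("handle",w,f,(.34,.405),(.05,.13),(.066,.085))
    rect("jaws",w,f,(.38,.48),(-.03,.03),(.032,.052))
    rect("jawbase",w,f,(.38,.48),(-.03,.03),(.018,.052),lambda c:c.max(-1)<100)
    rect("ferrule",w,f,(.38,.48),(.03,.09),(.017,.03))
    rect("box rim",w,f,b,(-.1,.14),(.05,.069),lambda c:(c[...,0]-c[...,2])>35)
    rect("teeth",w,f,b,(-.1,.14),(.0635,.069),lambda c:(c[...,0]-c[...,2])>35)
    rect("stand",w,f,b,(-.28,-.13),(.022,.03))
    rect("pocket",w,f,(.37,.42),(-.20,-.15),(.008,.019))
    rect("mat",w,f,b,(.17,.37),(.004,.012),lambda c:c.max(-1)<80)
E
python3 - <<'E'
from all import *
for nm,fn in(("top","top0"),("wr1","wr1")):
    f=cv2.imread(f"pics/{fn}.png")[...,::-1]; w=np.load(nm+".npy"); print(nm); run(w,f)
E
```

```text
top
rib 321 [ 0.4284 -0.0351] [0.1472 0.0079] 6.3 z 0.0793 pca -173.6
restall 537 [ 0.4279 -0.0331] [0.1478 0.035 ] 6.8 z 0.0672 pca -171.9
spanner 335 [0.4223 0.0269] [0.075  0.0163] 6.9 z 0.0608 pca -172.3
spannerall 718 [0.4305 0.0283] [0.1581 0.0369] 6.6 z 0.0611 pca -172.8
brushhead 361 [0.4618 0.0903] [0.0613 0.041 ] 3.2 z 0.0712 pca -151.9
brushferr 449 [0.4375 0.0887] [0.0452 0.0399] 4.8 z 0.072 pca -170.1
handle 328 [0.3741 0.0824] [0.0566 0.0469] 44.4 z 0.0721 pca -173.4
jaws 172 [0.4368 0.0025] [0.0732 0.0313] 8.0 z 0.0408 pca -168.6
jawbase 37 [ 0.4146 -0.0052] [0.0295 0.0199] 15.8 z 0.0234 pca -161.4
ferrule 186 [0.4369 0.0636] [0.0518 0.0282] 39.3 z 0.0206 pca -164.5
box rim 912 [0.4165 0.0262] [0.123  0.1959] 6.6 z 0.0549 pca 97.8
teeth 168 [0.4159 0.0265] [0.1232 0.1941] 5.9 z 0.0657 pca 109.3
stand 1164 [ 0.3928 -0.2035] [0.1202 0.0624] 85.0 z 0.0256 pca -95.1
pocket 330 [ 0.3956 -0.1746] [0.0271 0.0488] 87.2 z 0.0138 pca 175.3
mat 4606 [0.4153 0.2749] [0.1383 0.1695] 3.2 z 0.0065 pca 88.5
wr1
rib 1146 [ 0.4138 -0.0372] [0.126  0.0102] 7.0 z 0.0794 pca 6.7
restall 13
[... 227 characters left out ...]
 0.0409] 3.9 z 0.071 pca 40.1
brushferr 833 [0.4359 0.0879] [0.0473 0.0412] 6.9 z 0.0727 pca -101.1
handle 1070 [0.3722 0.0814] [0.0532 0.0551] 55.8 z 0.0725 pca 6.3
jaws 552 [ 0.4364 -0.0087] [0.0734 0.0373] 9.7 z 0.0415 pca 2.4
jawbase 84 [ 0.4115 -0.005 ] [0.0285 0.0194] 13.0 z 0.0253 pca 8.1
ferrule 289 [0.4401 0.0479] [0.0217 0.0614] 76.3 z 0.0215 pca -15.1
box rim 3722 [0.4304 0.0269] [0.1706 0.2   ] 5.1 z 0.0573 pca -84.3
teeth 1048 [0.4114 0.0243] [0.1296 0.1948] 6.3 z 0.0659 pca -84.5
stand 1040 [ 0.3933 -0.1659] [0.045  0.0636] 84.3 z 0.0262 pca -11.1
pocket 711 [ 0.3943 -0.1789] [0.0213 0.0484] 85.3 z 0.0145 pca -3.6
mat 12464 [0.4175 0.2636] [0.1449 0.1901] 3.2 z 0.0068 pca 107.0
```

Run:
```python
from h import *
delta([.436,.0885,.12],.112)
```

```text
t 1.37 delta [-0.0572 -0.1141  0.1474] [ 0.0003  0.0002 -0.0344] at [0.3701 0.1978 0.2674]
```

```bash
python3 -m crank '[[-0.01,-0.023,0.03,0,0,-0.01],[-0.023,-0.046,0.06,0,0,-0.02],[-0.035,-0.07,0.09,0,0,-0.034],[-0.046,-0.092,0.12,0,0,-0.034],[-0.057,-0.114,0.147,0,0,-0.034],[-0.057,-0.114,0.147,0,0,-0.034],[-0.057,-0.114,0.147,0,0,-0.034]]' 0.06
python3 - <<'E'
from h import *
delta([.436,.0885,.060],.112)
E
```

```text
t: 1.95
position: [0.4351, 0.0898, 0.1189]
ee_rot: [[-0.993, -0.114, -0.004], [-0.114, 0.994, -0.0], [0.004, -0.0, -1.0]]
force: [-0.3, -0.6, 0.5]
finger_gap: 0.06
finger_force: 0.0
t 1.95 delta [-0.001  -0.0014  0.0588] [-0.     -0.0037  0.002 ] at [0.4351 0.0898 0.1189]
```

```bash
python3 -m crank '[[-0.001,-0.001,0.02,0,0,0],[-0.001,-0.001,0.04,0,0,0],[-0.001,-0.001,0.059,0,0,0],[-0.001,-0.001,0.059,0,0,0]]' && python3 -m crank '[[0,0,0,0,0,0],[0,0,0,0,0,0],[0,0,0,0,0,0],[0,0,0,0,0,0],[0,0,0,0,0,0],[0,0,0,0,0,0]]' 0.02 12 && python3 -c "
from h import *
delta([.436,.0885,.14],.112); print(np.round(sense()['qpos'],3))"
```

```text
t: 2.28
position: [0.4356, 0.0898, 0.0599]
ee_rot: [[-0.993, -0.116, -0.002], [-0.116, 0.993, -0.0], [0.002, 0.0, -1.0]]
force: [-1.1, 0.5, 0.5]
finger_gap: 0.0602
finger_force: 0.0
t: 2.78
position: [0.4379, 0.0888, 0.0626]
ee_rot: [[-0.994, -0.114, 0.002], [-0.114, 0.994, 0.001], [-0.002, 0.001, -1.0]]
force: [-3.7, 5.3, 12.2]
finger_gap: 0.0421
finger_force: 12.0
t 2.78 delta [ 0.0018 -0.0001 -0.0774] [0.0006 0.0021 0.0019] at [0.4379 0.0888 0.0626]
[ 1.480e-01  2.500e-01  2.287e+00  1.000e-03  6.030e-01 -1.538e+00]
```

```bash
python3 -m crank '[[0,0,-0.02,0,0,0],[0,0,-0.045,0,0,0],[0,0,-0.07,0,0,0],[0,0,-0.07,0,0,0],[0,0,-0.07,0,0,0]]' && python3 -c "
from h import *
delta([.427,.331,.09],.056); delta([.427,.331,.013],.056)"
```

```text
t: 3.2
position: [0.438, 0.0885, 0.1329]
ee_rot: [[-0.993, -0.114, 0.004], [-0.114, 0.993, 0.001], [-0.004, 0.0, -1.0]]
force: [0.1, 0.9, -0.5]
finger_gap: 0.0418
finger_force: 12.0
t 3.2 delta [-0.0165  0.2422  0.043 ] [0.0002 0.0038 0.0581] at [0.438  0.0885 0.1329]
t 3.2 delta [-0.0162  0.2422  0.12  ] [0.0002 0.0038 0.0581] at [0.438  0.0885 0.1329]
```

```bash
python3 -m crank '[[-0.003,0.04,0,0,0,0.01],[-0.006,0.08,0,0,0,0.02],[-0.008,0.12,0,0,0,0.03],[-0.011,0.16,0,0,0,0.04],[-0.014,0.2,0.02,0,0,0.05],[-0.016,0.23,0.04,0,0,0.058],[-0.016,0.242,0.06,0,0,0.058],[-0.016,0.242,0.09,0,0,0.058],[-0.016,0.242,0.11,0,0,0.058],[-0.016,0.242,0.116,0,0,0.058],[-0.016,0.242,0.116,0,0,0.058]]' && python3 -c "
from h import *
delta([.427,.331,.013],.056)"
```

```text
t: 4.12
position: [0.4241, 0.33, 0.0131]
ee_rot: [[-0.998, -0.056, -0.003], [-0.056, 0.998, -0.002], [0.003, -0.002, -1.0]]
force: [-1.3, -0.1, 0.0]
finger_gap: 0.042
finger_force: 12.0
t 4.12 delta [-0.0029  0.0009  0.0001] [-0.0017 -0.0028  0.0003] at [0.4241 0.33   0.0131]
```

```bash
python3 -m crank '[[-0.001,0,0.002,0,0,0],[-0.001,0,0.002,0,0,0],[-0.001,0,0.002,0,0,0]]'; python3 -m crank '[[0,0,0.001,0,0,0],[0,0,0.001,0,0,0],[0,0,0.001,0,0,0]]'
```

```text
t: 4.37
position: [0.4264, 0.3304, 0.0135]
ee_rot: [[-0.998, -0.056, 0.0], [-0.056, 0.998, 0.0], [-0.0, 0.0, -1.0]]
force: [0.5, -0.0, -0.7]
finger_gap: 0.0421
finger_force: 12.0
t: 4.62
position: [0.4264, 0.3306, 0.0125]
ee_rot: [[-0.998, -0.056, 0.0], [-0.056, 0.998, 0.0], [-0.0, 0.0, -1.0]]
force: [-0.3, -0.2, 0.3]
finger_gap: 0.042
finger_force: 12.0
```

```bash
python3 -m crank '[[0,0,0.001,0,0,0],[0,0,0.001,0,0,0],[0,0,0.001,0,0,0]]'; python3 -m crank '[[0,0,0.001,0,0,0],[0,0,0.001,0,0,0],[0,0,0.001,0,0,0]]';python3 -m crank '[[0,0,0.001,0,0,0],[0,0,0.001,0,0,0],[0,0,0.001,0,0,0]]'
python3 - <<'E'
from h import *
f,w=cloud("wrist"); save("wr2",f); save("cmp",0*f)
E
```

```text
t: 4.87
position: [0.4265, 0.3307, 0.0116]
ee_rot: [[-0.998, -0.056, 0.0], [-0.056, 0.998, 0.0], [-0.0, 0.0, -1.0]]
force: [-0.2, -0.9, 4.3]
finger_gap: 0.0419
finger_force: 12.0
t: 5.12
position: [0.4266, 0.3307, 0.0109]
ee_rot: [[-0.998, -0.056, 0.0], [-0.056, 0.998, 0.0], [-0.0, 0.0, -1.0]]
force: [-1.7, -3.8, 10.7]
finger_gap: 0.0417
finger_force: 12.0
t: 5.37
position: [0.4268, 0.3307, 0.01]
ee_rot: [[-0.998, -0.056, 0.001], [-0.056, 0.998, 0.0], [-0.001, 0.0, -1.0]]
force: [-1.2, -4.8, 14.1]
finger_gap: 0.0419
finger_force: 12.0
```

View pics/wr2.png

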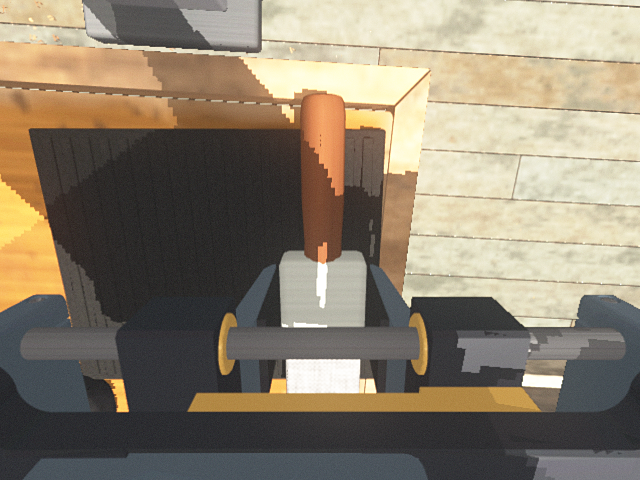

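The brush lies along the mat's right part, flat and held (handle 322,180; head 322,290), with its handle tip slightly over the mat edge as its length requires. I release it and go for the spanner.

```bash
python3 -m crank '[[0,0,-0.002,0,0,0],[0,0,-0.002,0,0,0],[0,0,-0.002,0,0,0],[0,0,-0.03,0,0,0],[0,0,-0.065,0,0,0],[0,0,-0.1,0,0,0],[0,0,-0.1,0,0,0],[0,0,-0.1,0,0,0]]' 0.06 && python3 -c "
from h import *
delta([.429,.0275,.09],.125); delta([.429,.0275,.055],.125)"
```

```text
t: 6.08
position: [0.4273, 0.3313, 0.1111]
ee_rot: [[-0.998, -0.056, 0.003], [-0.056, 0.998, 0.002], [-0.003, 0.002, -1.0]]
force: [-0.4, 0.1, -0.3]
finger_gap: 0.0602
finger_force: 0.0
t 6.08 delta [ 0.0154 -0.3035  0.0205] [ 0.0019  0.0032 -0.0687] at [0.4273 0.3313 0.1111]
t 6.08 delta [ 0.0155 -0.3036  0.0555] [ 0.0019  0.0032 -0.0687] at [0.4273 0.3313 0.1111]
```

```bash
python3 -m crank '[[0.002,-0.04,0,0,0,-0.01],[0.004,-0.08,0,0,0,-0.02],[0.006,-0.12,0,0,0,-0.03],[0.008,-0.16,0,0,0,-0.04],[0.01,-0.2,0,0,0,-0.05],[0.012,-0.24,0,0,0,-0.06],[0.014,-0.275,0.01,0,0,-0.069],[0.0155,-0.3035,0.02,0,0,-0.069],[0.0155,-0.3035,0.02,0,0,-0.069],[0.0155,-0.3035,0.02,0,0,-0.069],[0.0155,-0.3035,0.02,0,0,-0.069]]' 0.036 && python3 -c "
from h import *
delta([.429,.0275,.055],.125)"
```

```text
t: 7.0
position: [0.4275, 0.027, 0.0888]
ee_rot: [[-0.992, -0.124, -0.001], [-0.124, 0.992, 0.0], [0.001, 0.0, -1.0]]
force: [1.3, -0.6, -0.1]
finger_gap: 0.0363
finger_force: 0.0
t 7.0 delta [-0.0016  0.0003  0.0338] [ 0.0002 -0.0012 -0.0004] at [0.4275 0.027  0.0888]
```

```bash
python3 -m crank '[[-0.001,0,0.017,0,0,0],[-0.001,0,0.033,0,0,0],[-0.001,0,0.033,0,0,0],[-0.001,0,0.033,0,0,0]]' && python3 -m crank '[[0,0,0,0,0,0],[0,0,0,0,0,0],[0,0,0,0,0,0],[0,0,0,0,0,0]]' 0.005 20 && python3 -m crank '[[0,0,-0.02,0,0,0],[0,0,-0.04,0,0,0],[0,0,-0.06,0,0,0],[0,0,-0.06,0,0,0],[0,0,-0.06,0,0,0]]' && python3 -c "
from h import *
delta([.4155,.275,.05],.056); delta([.4155,.275,.010],.056)"
```

```text
t: 7.33
position: [0.4283, 0.0278, 0.056]
ee_rot: [[-0.992, -0.127, -0.002], [-0.127, 0.992, -0.0], [0.002, 0.0, -1.0]]
force: [-0.2, 0.8, -0.1]
finger_gap: 0.0361
finger_force: 0.0
t: 7.67
position: [0.4293, 0.027, 0.057]
ee_rot: [[-0.992, -0.125, 0.001], [-0.125, 0.992, 0.0], [-0.001, -0.0, -1.0]]
force: [-1.3, 2.8, 6.3]
finger_gap: 0.0168
finger_force: 20.0
t: 8.08
position: [0.4295, 0.0268, 0.1171]
ee_rot: [[-0.992, -0.125, 0.003], [-0.125, 0.992, 0.0], [-0.003, -0.0, -1.0]]
force: [0.4, 0.3, -1.7]
finger_gap: 0.0162
finger_force: 20.0
t 8.08 delta [-0.0169  0.248   0.0671] [-0.0002  0.0026  0.0691] at [0.4295 0.0268 0.1171]
t 8.08 delta [-0.0168  0.248   0.1071] [-0.0002  0.0026  0.0691] at [0.4295 0.0268 0.1171]
```

```bash
python3 -m crank '[[-0.003,0.04,0,0,0,0.01],[-0.006,0.08,0,0,0,0.02],[-0.008,0.12,0,0,0,0.03],[-0.011,0.16,0,0,0,0.04],[-0.014,0.2,0,0,0,0.055],[-0.016,0.23,0.03,0,0,0.069],[-0.017,0.245,0.065,0,0,0.069],[-0.017,0.245,0.095,0,0,0.069],[-0.017,0.245,0.105,0,0,0.069],[-0.017,0.245,0.105,0,0,0.069],[-0.017,0.245,0.105,0,0,0.069]]' && python3 -m crank '[[0,0,0.0015,0,0,0],[0,0,0.0015,0,0,0],[0,0,0.0015,0,0,0]]'
```

```text
t: 9.0
position: [0.4143, 0.2714, 0.0102]
ee_rot: [[-0.998, -0.056, -0.002], [-0.056, 0.998, -0.001], [0.002, -0.001, -1.0]]
force: [0.3, -1.0, -0.3]
finger_gap: 0.0166
finger_force: 20.0
t: 9.25
position: [0.4153, 0.2717, 0.01]
ee_rot: [[-0.998, -0.056, 0.0], [-0.056, 0.998, 0.0], [-0.0, 0.0, -1.0]]
force: [0.6, -0.2, -0.1]
finger_gap: 0.017
finger_force: 20.0
```

```bash
python3 -m crank '[[0,0,0.001,0,0,0],[0,0,0.001,0,0,0],[0,0,0.001,0,0,0]]';  python3 -m crank '[[0,0,0.001,0,0,0],[0,0,0.001,0,0,0],[0,0,0.001,0,0,0]]'
```

```text
t: 9.5
position: [0.4152, 0.272, 0.0089]
ee_rot: [[-0.998, -0.056, 0.0], [-0.056, 0.998, 0.0], [-0.0, 0.0, -1.0]]
force: [-0.1, 0.1, -0.4]
finger_gap: 0.0166
finger_force: 20.0
t: 9.75
position: [0.4151, 0.272, 0.0078]
ee_rot: [[-0.998, -0.056, -0.0], [-0.056, 0.998, -0.0], [0.0, -0.0, -1.0]]
force: [0.3, -1.5, -1.4]
finger_gap: 0.0172
finger_force: 20.0
```

```bash
python3 -m crank '[[0,0,0.0007,0,0,0],[0,0,0.0007,0,0,0],[0,0,0.0007,0,0,0]]';  python3 -m crank '[[0,0,0,0,0,0],[0,0,0,0,0,0],[0,0,-0.02,0,0,0],[0,0,-0.05,0,0,0],[0,0,-0.09,0,0,0],[0,0,-0.11,0,0,0],[0,0,-0.11,0,0,0],[0,0,-0.11,0,0,0]]' 0.036; python3 -c "
from h import *
delta([.429,-.035,.11],.115); delta([.429,-.035,.068],.115)"
```

```text
t: 10.0
position: [0.4152, 0.2721, 0.0073]
ee_rot: [[-0.998, -0.056, -0.0], [-0.056, 0.998, -0.0], [0.0, -0.0, -1.0]]
force: [-1.6, -1.4, 4.2]
finger_gap: 0.0168
finger_force: 22.6
t: 10.67
position: [0.4157, 0.2724, 0.1181]
ee_rot: [[-0.998, -0.056, 0.002], [-0.056, 0.998, 0.001], [-0.002, 0.001, -1.0]]
force: [0.5, -0.8, -0.5]
finger_gap: 0.0363
finger_force: 0.0
t 10.67 delta [ 0.004  -0.3077  0.0077] [ 0.001   0.0023 -0.0587] at [0.4157 0.2724 0.1181]
t 10.67 delta [ 0.0041 -0.3077  0.0497] [ 0.001   0.0023 -0.0587] at [0.4157 0.2724 0.1181]
```

Spanner laid down. Now the tool rest.

```bash
python3 -m crank '[[0,-0.04,0,0,0,-0.01],[0.001,-0.08,0,0,0,-0.02],[0.001,-0.12,0,0,0,-0.03],[0.002,-0.16,0,0,0,-0.04],[0.002,-0.2,0,0,0,-0.05],[0.003,-0.24,0,0,0,-0.059],[0.004,-0.28,0,0,0,-0.059],[0.004,-0.3077,0.008,0,0,-0.059],[0.004,-0.3077,0.008,0,0,-0.059],[0.004,-0.3077,0.008,0,0,-0.059],[0.004,-0.3077,0.008,0,0,-0.059]]' && python3 -c "
from h import *
delta([.429,-.035,.068],.115)"
```

```text
t: 11.58
position: [0.4277, -0.035, 0.1083]
ee_rot: [[-0.993, -0.114, -0.002], [-0.114, 0.993, 0.0], [0.002, 0.001, -1.0]]
force: [0.5, 0.1, -0.7]
finger_gap: 0.0356
finger_force: 0.0
t 11.58 delta [-0.0013 -0.0002  0.0403] [ 0.0005 -0.0018 -0.0003] at [ 0.4277 -0.035   0.1083]
```

```bash
python3 -m crank '[[0,0,0.02,0,0,0],[0,0,0.04,0,0,0],[0,0,0.04,0,0,0],[0,0,0.04,0,0,0]]' && python3 -m crank '[[0,0,0,0,0,0],[0,0,0,0,0,0],[0,0,0,0,0,0],[0,0,0,0,0,0]]' 0.005 45 && python3 -m crank '[[0,0,-0.02,0,0,0],[0,0,-0.04,0,0,0],[0,0,-0.06,0,0,0],[0,0,-0.06,0,0,0],[0,0,-0.06,0,0,0]]' && python3 -c "
from h import *
delta([.4185,.220,.10],.056); delta([.4185,.22,.022],.056)"
```

```text
t: 11.92
position: [0.4276, -0.0343, 0.0686]
ee_rot: [[-0.993, -0.117, -0.003], [-0.117, 0.993, 0.0], [0.003, 0.001, -1.0]]
force: [0.1, 0.1, 1.2]
finger_gap: 0.0358
finger_force: 0.0
t: 12.25
position: [0.4289, -0.0353, 0.0698]
ee_rot: [[-0.993, -0.115, 0.001], [-0.115, 0.993, -0.0], [-0.001, -0.0, -1.0]]
force: [-0.1, -1.1, -1.6]
finger_gap: 0.0127
finger_force: 12.0
t: 12.67
position: [0.4288, -0.0354, 0.1295]
ee_rot: [[-0.993, -0.115, 0.002], [-0.115, 0.993, -0.0], [-0.002, -0.001, -1.0]]
force: [-0.6, -0.2, -5.6]
finger_gap: 0.0107
finger_force: 41.1
t 12.67 delta [-0.019   0.2549  0.0294] [-0.0005  0.0021  0.0591] at [ 0.4288 -0.0354  0.1295]
t 12.67 delta [-0.0189  0.255   0.1074] [-0.0005  0.0021  0.0591] at [ 0.4288 -0.0354  0.1295]
```

```bash
python3 -m crank '[[-0.002,0.03,0,0,0,0.01],[-0.004,0.06,0,0,0,0.015],[-0.006,0.09,0,0,0,0.02],[-0.008,0.12,0,0,0,0.03],[-0.011,0.15,0,0,0,0.035],[-0.013,0.18,0,0,0,0.04],[-0.015,0.21,0,0,0,0.05],[-0.018,0.24,0.01,0,0,0.059],[-0.019,0.255,0.03,0,0,0.059],[-0.019,0.255,0.06,0,0,0.059],[-0.019,0.255,0.085,0,0,0.059],[-0.019,0.255,0.1,0,0,0.059]]' && python3 -m crank '[[0,0,0.002,0,0,0],[0,0,0.003,0,0,0],[0,0,0.003,0,0,0],[0,0,0.003,0,0,0]]'
```

```text
t: 13.67
position: [0.4157, 0.2193, 0.0253]
ee_rot: [[-0.998, -0.057, -0.004], [-0.057, 0.998, -0.002], [0.004, -0.002, -1.0]]
force: [-2.3, -32.4, 46.3]
finger_gap: 0.0104
finger_force: 51.6
t: 14.0
position: [0.4165, 0.2195, 0.0245]
ee_rot: [[-0.998, -0.056, -0.003], [-0.056, 0.998, -0.001], [0.003, -0.001, -1.0]]
force: [-2.2, 0.4, -2.7]
finger_gap: 0.01
finger_force: 42.1
```

```bash
python3 -m crank '[[0,0,0,0,0,0],[0,0,0,0,0,0],[0,0,0,0,0,0]]'
python3 - <<'E'
from h import *
s=sense(); print(s["force"],s["finger_gap"],s["position"])
f,w=cloud("wrist"); save("wr3",f)
E
```

```text
t: 14.25
position: [0.4178, 0.22, 0.0256]
ee_rot: [[-0.998, -0.056, -0.0], [-0.056, 0.998, -0.0], [0.0, -0.0, -1.0]]
force: [-0.2, -0.8, -5.3]
finger_gap: 0.0106
finger_force: 41.3
[-0.23314557 -0.78322576 -5.29805088] 0.010606712039481854 [0.41783319 0.21998941 0.02564785]
```

View pics/wr3.png

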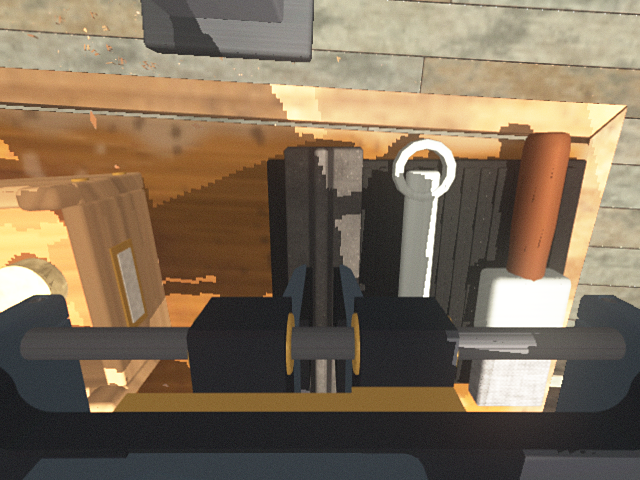

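The rest is level at (323,240), about mid-left of the mat and clear of the spanner (420,220) and brush (535,250). It is still hanging, so I lower it to contact.

```bash
for i in 1 ; do python3 -m crank '[[0,0,0.0015,0,0,0],[0,0,0.0015,0,0,0],[0,0,0.0015,0,0,0]]'; python3 -m crank '[[0,0,0.001,0,0,0],[0,0,0.001,0,0,0],[0,0,0.001,0,0,0]]';  done
```

```text
t: 14.55
position: [0.4182, 0.2202, 0.0246]
ee_rot: [[-0.998, -0.056, 0.0], [-0.056, 0.998, 0.0], [-0.0, 0.0, -1.0]]
force: [1.2, 0.8, -3.8]
finger_gap: 0.0105
finger_force: 41.7
t: 14.8
position: [0.4182, 0.2199, 0.024]
ee_rot: [[-0.998, -0.056, 0.0], [-0.056, 0.998, -0.0], [-0.0, -0.0, -1.0]]
force: [-1.6, -6.6, 9.9]
finger_gap: 0.011
finger_force: 45.4
```

```bash
python3 -m crank '[[0,0,0,0,0,0],[0,0,0,0,0,0],[0,0,-0.03,0,0,0],[0,-0.02,-0.07,0,0,0],[0,-0.06,-0.1,0,0,0],[0,-0.1,-0.12,0,0,0],[0,-0.12,-0.13,0,0,-0.03],[0,-0.12,-0.13,0,0,-0.06],[0,-0.12,-0.13,0,0,-0.06],[0,-0.12,-0.13,0,0,-0.06]]' 0.045
python3 - <<'E'
from fit import *
f,w=cloud("wrist"); save("wr4",f); np.save("wr4.npy",w)
rect("jaws",w,f,(.38,.48),(-.03,.03),(.036,.056))
rect("jawall",w,f,(.38,.48),(-.03,.03),(.016,.056),lambda c:c.max(-1)<95)
rect("base",w,f,(.38,.48),(-.03,.03),(.018,.029))
rect("ferrule",w,f,(.38,.48),(.025,.09),(.0155,.03))
rect("stand",w,f,(.33,.5),(-.28,-.13),(.022,.03))
rect("pocket",w,f,(.37,.42),(-.20,-.15),(.008,.019))
rect("teeth",w,f,(.33,.508),(-.1,.14),(.0625,.07))
delta([.425,-.004,.06],.1)
E
```

```text
t: 15.63
position: [0.4248, 0.1003, 0.1537]
ee_rot: [[-0.993, -0.114, 0.001], [-0.114, 0.993, 0.0], [-0.001, 0.0, -1.0]]
force: [-0.1, -0.0, -0.2]
finger_gap: 0.045
finger_force: 0.0
jaws 1934 [ 4.299e-01 -1.000e-04] [0.0996 0.0599] 0.1 z 0.0437 pca 6.2
jawall 647 [ 0.4183 -0.0033] [0.042  0.0211] 12.8 z 0.0271 pca 19.6
base 785 [ 0.4342 -0.0042] [0.0745 0.0594] 6.8 z 0.0234 pca 1.3
ferrule 1337 [0.438  0.0545] [0.0542 0.0653] 6.5 z 0.0214 pca -0.1
stand 1806 [ 0.3937 -0.1602] [0.0326 0.062 ] 85.3 z 0.0262 pca -6.4
pocket 902 [ 0.3938 -0.1758] [0.0156 0.0482] 83.9 z 0.0144 pca -6.2
teeth 1637 [0.423  0.0252] [0.1057 0.1961] 6.2 z 0.0659 pca 98.9
t 15.68 delta [ 0.0116 -0.104   0.0933] [ 0.0001 -0.0003  0.0153] at [0.4246 0.1007 0.1533]
```

View pics/wr4.png

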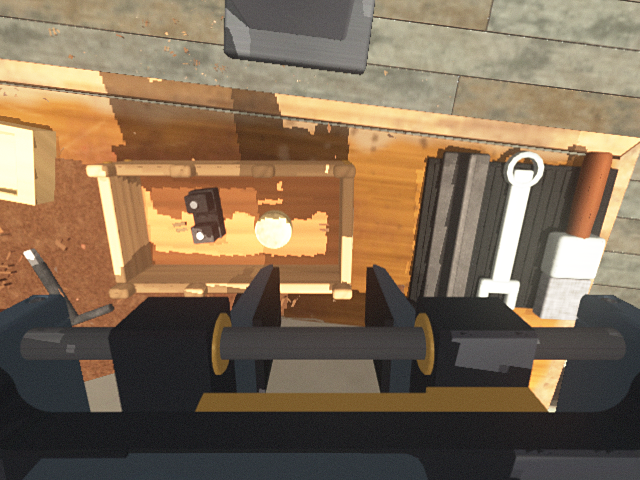

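All three tools lie on the mat. The jaw set is at (206,215) with screws at (195,204) and (207,235), and the ferrule is at (273,231). I refine the jaw set's axis.

Run:
```python
from h import *
w=np.load("wr4.npy"); f=cv2.imread("pics/wr4.png")[...,::-1].astype(int)
X,Y,Z=[w[...,i] for i in range(3)]
v,u=np.mgrid[0:480,0:640]; roi=(u>180)&(u<232)&(v>180)&(v<250)
for n,m in(("screws",roi&(Z>.0415)&(Z<.05)),("jawtops",roi&(Z>.038)&(Z<.0425)),("basetop",roi&(Z>.0195)&(Z<.026)&(f.max(-1)<95)),("floor",roi&(Z<.012))):
    p=w[m]; print(n,len(p),np.round(np.nanmedian(p,0),4))
    if n!="floor" and len(p)>5:
        l,c=[(v[m]>t) for t in (218,0)]
        for q in(p[v[m]>218],p[v[m]<=218]): 
            if len(q): print("  ",len(q),np.round(q.mean(0),4),np.round(np.ptp(q,0),4))
m=roi&(Z>.019)&(Z<.06)&(f.max(-1)<95); r=cv2.minAreaRect(w[m][:,:2].astype(np.float32)); print(r)
big=cv2.resize(f[170:260,160:310].astype(np.uint8),None,fx=5,fy=5,interpolation=cv2.INTER_NEAREST); save("jaw",big)
```

```text
screws 398 [ 0.4139 -0.0021  0.0421]
   197 [0.4317 0.0005 0.0425] [0.0171 0.0189 0.0044]
   201 [ 0.4065 -0.0051  0.0426] [0.0161 0.0181 0.0045]
jawtops 676 [ 0.4134 -0.0023  0.0413]
   321 [0.4312 0.0005 0.0411] [0.0177 0.0195 0.0045]
   355 [ 0.4061 -0.0049  0.0412] [0.0182 0.02   0.0044]
basetop 283 [0.4156 0.0016 0.0232]
   62 [0.4265 0.0015 0.023 ] [0.0149 0.0234 0.0063]
   221 [ 0.4088 -0.0017  0.023 ] [0.0266 0.0258 0.0064]
floor 1829 [ 0.4233 -0.004   0.0075]
((0.41815686225891113, -0.0033637043088674545), (0.04175511375069618, 0.021088721230626106), 12.824409484863281)
```

View pics/jaw.png

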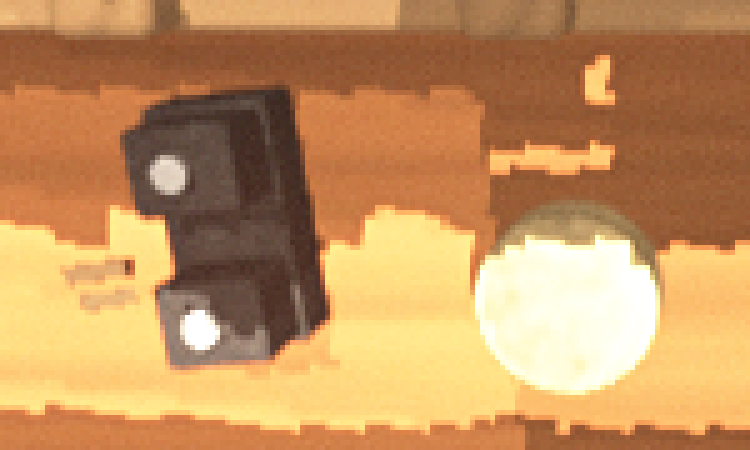

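```bash
python3 -c "
from h import *
delta([.4187,-.0022,.075],.212)"
```

```text
t 15.68 delta [ 0.0176 -0.1015  0.0783] [ 0.0001 -0.0003 -0.0967] at [0.4246 0.1007 0.1533]
```

```bash
python3 -m crank '[[0.006,-0.04,0,0,0,-0.03],[0.012,-0.075,0.01,0,0,-0.06],[0.0176,-0.1015,0.03,0,0,-0.097],[0.0176,-0.1015,0.055,0,0,-0.097],[0.0176,-0.1015,0.078,0,0,-0.097],[0.0176,-0.1015,0.078,0,0,-0.097],[0.0176,-0.1015,0.078,0,0,-0.097],[0.0176,-0.1015,0.078,0,0,-0.097]]' 0.036 && python3 -c "
from h import *
delta([.4187,-.0022,.0255],.212);print(sense()['qpos'])"
```

```text
t: 16.35
position: [0.4194, -0.0019, 0.0762]
ee_rot: [[-0.977, -0.213, -0.0], [-0.213, 0.977, 0.0], [0.0, 0.0, -1.0]]
force: [-0.3, 1.0, 1.3]
finger_gap: 0.0362
finger_force: 0.0
t 16.35 delta [ 0.0007 -0.0001  0.0507] [ 0.     -0.0002  0.0022] at [ 0.4194 -0.0019  0.0762]
[-6.01619449e-02  1.83154164e-01  2.33593619e+00  5.34808471e-07
  6.22674206e-01 -1.84514281e+00]
```

```bash
python3 -m crank '[[0,0,0.018,0,0,0],[0,0,0.036,0,0,0],[0.0005,0,0.046,0,0,0],[0.0005,0,0.0505,0,0,0],[0.0005,0,0.0505,0,0,0],[0.0005,0,0.0505,0,0,0]]' && python3 -m crank '[[0,0,0,0,0,0],[0,0,0,0,0,0],[0,0,0,0,0,0],[0,0,0,0,0,0],[0,0,0,0,0,0]]' 0.005 30
```

```text
t: 16.85
position: [0.419, -0.0025, 0.0258]
ee_rot: [[-0.977, -0.212, 0.001], [-0.212, 0.977, -0.0], [-0.0, -0.0, -1.0]]
force: [0.1, 0.1, 0.2]
finger_gap: 0.0358
finger_force: 0.0
t: 17.27
position: [0.419, -0.0027, 0.0256]
ee_rot: [[-0.977, -0.212, 0.001], [-0.212, 0.977, -0.0], [-0.001, -0.0, -1.0]]
force: [-0.3, -0.4, 8.8]
finger_gap: 0.0177
finger_force: 30.0
```

```bash
python3 -m crank '[[0,0,-0.03,0,0,0],[0,0,-0.06,0,0,0],[0,0,-0.09,0,0,0],[0,0,-0.115,0,0,0],[0,-0.02,-0.13,0,0,0.08],[0,-0.05,-0.13,0,0,0.16],[0,-0.06,-0.13,0,0,0.24],[0,-0.06,-0.13,0,0,0.3],[0,-0.06,-0.13,0,0,0.3],[0,-0.06,-0.13,0,0,0.3]]'
python3 - <<'E'
from fit import *
f,w=cloud("wrist"); save("wr5",f); np.save("wr5.npy",w)
rect("stand",w,f,(.33,.5),(-.28,-.13),(.022,.03))
rect("jaws",w,f,(.33,.5),(-.28,-.13),(.042,.07))
rect("pocket",w,f,(.37,.42),(-.20,-.15),(.008,.019))
delta([.3955,-.173,.08],-.087)
E
```

```text
t: 18.1
position: [0.4309, -0.0613, 0.155]
ee_rot: [[-0.996, 0.085, -0.0], [0.085, 0.996, 0.0], [0.0, 0.0, -1.0]]
force: [0.1, 1.0, -2.4]
finger_gap: 0.018
finger_force: 30.0
stand 6375 [ 0.3906 -0.2054] [0.1217 0.0631] 85.6 z 0.0263 pca -95.7
jaws 1008 [ 0.3879 -0.2346] [0.0194 0.0413] 85.5 z 0.0483 pca -3.8
pocket 1575 [ 0.3943 -0.1763] [0.0255 0.0491] 86.1 z 0.0146 pca -5.2
t 18.15 delta [ 0.0259 -0.1145  0.075 ] [ 0.0001 -0.0004  0.0026] at [ 0.4309 -0.0611  0.155 ]
```

View pics/wr5.png

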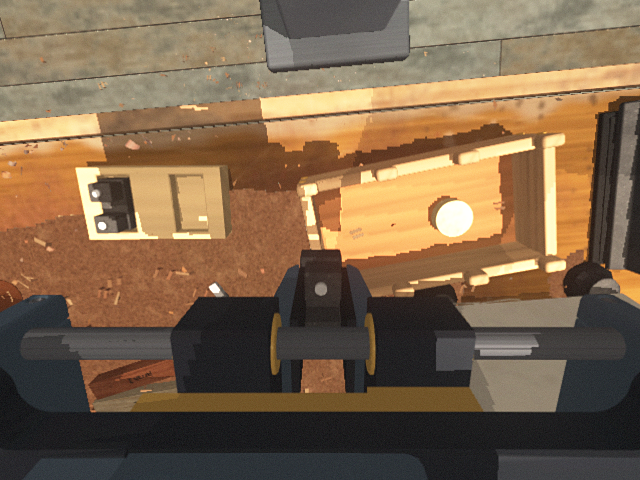

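The stand is at (155,203) with the empty pocket at (193,203), and the jaw set is held upright at (320,285). I move above the pocket.

```bash
python3 -m crank '[[0.009,-0.04,0,0,0,0],[0.018,-0.08,0,0,0,0],[0.0275,-0.1135,0.02,0,0,-0.002],[0.0275,-0.1135,0.05,0,0,-0.002],[0.0275,-0.1135,0.08,0,0,-0.002],[0.0275,-0.1135,0.09,0,0,-0.002],[0.0275,-0.1135,0.09,0,0,-0.002],[0.0275,-0.1135,0.09,0,0,-0.002],[0.0275,-0.1135,0.09,0,0,-0.002]]' && python3 -c "
from h import *
delta([.394,-.1735,.0325],-.082);print(sense()['qpos'])"
```

```text
t: 18.9
position: [0.3949, -0.1719, 0.0663]
ee_rot: [[-0.997, 0.083, 0.001], [0.083, 0.997, -0.001], [-0.001, -0.001, -1.0]]
force: [-0.4, 0.2, -1.6]
finger_gap: 0.018
finger_force: 30.0
t 18.9 delta [ 0.0008 -0.0016  0.0338] [-0.0006  0.0013 -0.0012] at [ 0.3949 -0.1719  0.0663]
[-4.64718319e-01  2.20770011e-01  2.31641199e+00 -7.57616928e-05
  6.03012329e-01 -1.95221188e+00]
```

```bash
python3 -m crank '[[0.0005,-0.001,0.01,0,0,0],[0.0005,-0.0015,0.018,0,0,0],[0.0005,-0.0015,0.018,0,0,0],[0.0005,-0.0015,0.018,0,0,0]]' && python3 -c "
from h import *
delta([.394,-.1735,.0325],-.082)" && python3 -m crank '[[0,0,0.004,0,0,0],[0,0,0.004,0,0,0],[0,0,0.004,0,0,0]]'
```

```text
t: 19.23
position: [0.3931, -0.1733, 0.0468]
ee_rot: [[-0.996, 0.085, -0.001], [0.085, 0.996, 0.0], [0.001, 0.0, -1.0]]
force: [-0.3, -1.0, -2.0]
finger_gap: 0.0178
finger_force: 30.0
t 19.23 delta [-0.0009 -0.0002  0.0143] [ 0.0004 -0.0009 -0.0027] at [ 0.3931 -0.1733  0.0468]
t: 19.48
position: [0.3933, -0.1734, 0.043]
ee_rot: [[-0.996, 0.085, -0.0], [0.085, 0.996, 0.0], [0.0, 0.0, -1.0]]
force: [0.6, -0.4, -2.1]
finger_gap: 0.0176
finger_force: 30.0
```

```bash
python3 -m crank '[[-0.0005,0,0.003,0,0,0],[-0.0005,0,0.003,0,0,0],[-0.0005,0,0.003,0,0,0]]' && python3 -m crank '[[0,0,0.003,0,0,0],[0,0,0.003,0,0,0],[0,0,0.003,0,0,0]]'&& python3 -m crank '[[0,0,0.002,0,0,0],[0,0,0.003,0,0,0],[0,0,0.003,0,0,0]]'
```

```text
t: 19.73
position: [0.3938, -0.1735, 0.04]
ee_rot: [[-0.996, 0.085, -0.0], [0.085, 0.996, 0.0], [0.0, 0.0, -1.0]]
force: [0.2, 0.6, -2.7]
finger_gap: 0.0175
finger_force: 30.0
t: 19.98
position: [0.3938, -0.1734, 0.037]
ee_rot: [[-0.996, 0.085, -0.0], [0.085, 0.996, 0.0], [0.0, 0.0, -1.0]]
force: [-0.4, 0.4, -2.5]
finger_gap: 0.0175
finger_force: 30.0
t: 20.23
position: [0.3938, -0.1734, 0.0339]
ee_rot: [[-0.996, 0.085, -0.0], [0.085, 0.996, 0.0], [0.0, 0.0, -1.0]]
force: [-0.4, -0.7, -2.3]
finger_gap: 0.0176
finger_force: 30.0
```

```bash
python3 -m crank '[[0,0,0.001,0,0,0],[0,0,0.001,0,0,0],[0,0,0.001,0,0,0]]' && python3 -m crank '[[0,0,0.001,0,0,0],[0,0,0.001,0,0,0],[0,0,0.001,0,0,0]]'
```

```text
t: 20.48
position: [0.3939, -0.1735, 0.0331]
ee_rot: [[-0.996, 0.085, -0.0], [0.085, 0.996, 0.0], [0.0, 0.0, -1.0]]
force: [0.5, -0.8, -3.8]
finger_gap: 0.018
finger_force: 30.0
t: 20.73
position: [0.394, -0.1737, 0.0325]
ee_rot: [[-0.996, 0.085, 0.0], [0.085, 0.996, -0.0], [-0.0, -0.0, -1.0]]
force: [-3.8, -0.8, 11.1]
finger_gap: 0.0177
finger_force: 30.0
```

```bash
python3 -m crank '[[0,0,0,0,0,0],[0,0,0,0,0,0],[0,0,-0.03,0,0,0],[0,0,-0.07,0,0,0],[-0.01,0.03,-0.1,0,0,0],[-0.02,0.07,-0.12,0,0,0],[-0.026,0.11,-0.12,0,0,0],[-0.026,0.115,-0.12,0,0,0],[-0.026,0.115,-0.12,0,0,0],[-0.026,0.115,-0.12,0,0,0]]' 0.036
python3 - <<'E'
from fit import *
f,w=cloud("wrist"); save("wr6",cv2.resize(f[120:300,40:340],None,fx=2.5,fy=2.5)); np.save("wr6.npy",w)
for n,y in(("fixed jaws",(-.28,-.21)),("our jaws",(-.20,-.13))):
    rect(n,w,f,(.33,.5),y,(.042,.07))
    k=(w[...,0]>.37)&(w[...,0]<.42)&(w[...,1]>y[0])&(w[...,1]<y[1])&(w[...,2]>.04); print(np.round(np.percentile(w[k][:,2],[5,50,95,99]),4))
delta([.418,.22,.1],.056)
E
```

```text
t: 21.57
position: [0.4294, -0.0609, 0.1519]
ee_rot: [[-0.997, 0.083, -0.0], [0.083, 0.997, -0.0], [0.0, -0.0, -1.0]]
force: [-1.3, -0.4, 0.3]
finger_gap: 0.0359
finger_force: 0.0
fixed jaws 1036 [ 0.3882 -0.2346] [0.0193 0.0419] 85.2 z 0.0484 pca -4.1
[0.0418 0.0483 0.0513 0.0522]
our jaws 931 [ 0.394  -0.1735] [0.0185 0.0407] 84.3 z 0.0484 pca -5.0
[0.048  0.2414 0.2515 0.2528]
t 21.62 delta [0.0348 0.2795 0.0518] [ 0.     -0.0007 -0.1403] at [ 0.4291 -0.0614  0.1517]
```

View pics/wr6.png

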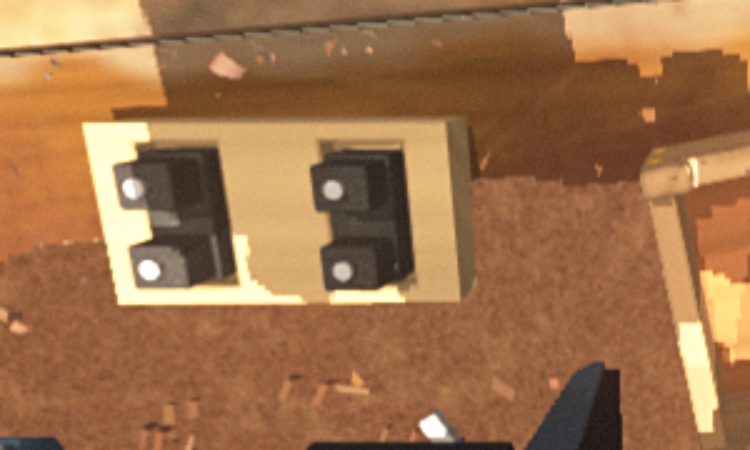

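Our jaws (365,220) sit level with the fixed set (175,215), both tops at 48 mm, so they are fully seated. Now I fetch the rest.

```bash
python3 -m crank '[[0.004,0.04,0,0,0,-0.02],[0.009,0.08,0,0,0,-0.04],[0.014,0.12,0,0,0,-0.06],[0.02,0.16,0,0,0,-0.08],[0.025,0.2,0,0,0,-0.1],[0.03,0.24,0.02,0,0,-0.12],[0.035,0.2795,0.05,0,0,-0.14],[0.035,0.2795,0.08,0,0,-0.14],[0.035,0.2795,0.1,0,0,-0.14],[0.035,0.2795,0.1,0,0,-0.14],[0.035,0.2795,0.1,0,0,-0.14]]' && python3 -c "
from h import *
delta([.4182,.22,.0235],.056)"
```

```text
t: 22.53
position: [0.4179, 0.219, 0.0513]
ee_rot: [[-0.999, -0.054, -0.003], [-0.054, 0.999, -0.001], [0.003, -0.001, -1.0]]
force: [-0.7, 0.3, 1.2]
finger_gap: 0.0361
finger_force: 0.0
t 22.53 delta [-0.0004  0.001   0.0278] [-0.0012 -0.0029 -0.0021] at [0.4179 0.219  0.0513]
```

```bash
python3 -m crank '[[0,0.001,0.015,0,0,0],[0,0.001,0.026,0,0,0],[0,0.001,0.0285,0,0,0],[0,0.001,0.0285,0,0,0],[0,0.001,0.0285,0,0,0]]' && python3 -m crank '[[0,0,0,0,0,0],[0,0,0,0,0,0],[0,0,0,0,0,0],[0,0,0,0,0,0],[0,0,0,0,0,0]]' 0.005 45 && python3 -m crank '[[0,0,-0.03,0,0,0],[0,0,-0.06,0,0,0],[0,0,-0.09,0,0,0],[0,0,-0.105,0,0,0],[0,0,-0.105,0,0,0],[0,0,-0.105,0,0,0]]' && python3 -c "
from h import *
delta([.429,-.0353,.10],.115)"
```

```text
t: 22.95
position: [0.4187, 0.2211, 0.0243]
ee_rot: [[-0.999, -0.055, 0.0], [-0.055, 0.999, 0.0], [-0.0, 0.0, -1.0]]
force: [-0.4, 0.8, 0.4]
finger_gap: 0.0364
finger_force: 0.0
t: 23.37
position: [0.4183, 0.2212, 0.0239]
ee_rot: [[-0.998, -0.056, 0.0], [-0.056, 0.998, -0.0], [-0.0, -0.0, -1.0]]
force: [-0.4, -5.4, 7.6]
finger_gap: 0.0102
finger_force: 42.1
t: 23.87
position: [0.4182, 0.2214, 0.1285]
ee_rot: [[-0.998, -0.055, 0.001], [-0.055, 0.998, 0.0], [-0.001, 0.0, -1.0]]
force: [-0.1, 0.2, -6.0]
finger_gap: 0.0097
finger_force: 41.5
t 23.87 delta [ 0.0034 -0.2569  0.0284] [ 0.0004  0.0009 -0.0598] at [0.4182 0.2214 0.1285]
```

```bash
python3 -m crank '[[0,-0.03,0,0,0,-0.01],[0.001,-0.06,0,0,0,-0.015],[0.001,-0.09,0,0,0,-0.02],[0.002,-0.12,0,0,0,-0.03],[0.002,-0.15,0,0,0,-0.04],[0.003,-0.18,0,0,0,-0.05],[0.003,-0.21,0,0,0,-0.06],[0.0034,-0.24,0,0,0,-0.06],[0.0034,-0.2569,0.01,0,0,-0.06],[0.0034,-0.2569,0.032,0,0,-0.06],[0.0034,-0.2569,0.032,0,0,-0.06],[0.0034,-0.2569,0.032,0,0,-0.06]]' && python3 -m crank '[[0,0,0,0,0,0],[0,0,0,0,0,0]]'&& python3 -c "
from h import *
delta([.429,-.0353,.07],.115)"
```

```text
t: 24.87
position: [0.4271, -0.0351, 0.0948]
ee_rot: [[-0.993, -0.114, -0.005], [-0.114, 0.993, 0.001], [0.005, 0.001, -1.0]]
force: [-0.3, 0.8, -5.5]
finger_gap: 0.0097
finger_force: 41.5
t: 25.03
position: [0.4292, -0.0349, 0.0969]
ee_rot: [[-0.993, -0.116, 0.0], [-0.116, 0.993, 0.0], [-0.0, 0.0, -1.0]]
force: [-0.3, -0.5, -3.8]
finger_gap: 0.0095
finger_force: 41.5
t 25.03 delta [ 0.0002 -0.0004  0.0269] [0.     0.0001 0.0011] at [ 0.4292 -0.0349  0.0969]
```

```bash
python3 -m crank '[[0,-0.0004,0.008,0,0,0],[0,-0.0004,0.012,0,0,0],[0,-0.0004,0.017,0,0,0],[0,-0.0004,0.0195,0,0,0],[0,-0.0004,0.0195,0,0,0],[0,-0.0004,0.0195,0,0,0]]' && python3 -m crank '[[0,0,0.002,0,0,0],[0,0,0.003,0,0,0],[0,0,0.003,0,0,0],[0,0,0.003,0,0,0]]'
```

```text
t: 25.53
position: [0.429, -0.0357, 0.0769]
ee_rot: [[-0.993, -0.115, -0.0], [-0.115, 0.993, 0.0], [0.0, 0.0, -1.0]]
force: [0.3, -1.6, -4.7]
finger_gap: 0.0096
finger_force: 41.5
t: 25.87
position: [0.4291, -0.0357, 0.0741]
ee_rot: [[-0.993, -0.115, 0.0], [-0.115, 0.993, -0.0], [-0.0, -0.0, -1.0]]
force: [0.8, 0.5, -5.4]
finger_gap: 0.0095
finger_force: 41.5
```

```bash
python3 -m crank '[[0,0,0.002,0,0,0],[0,0,0.002,0,0,0],[0,0,0.002,0,0,0]]' && python3 -m crank '[[0,0,0.0015,0,0,0],[0,0,0.0015,0,0,0],[0,0,0.0015,0,0,0]]'
```

```text
t: 26.12
position: [0.4295, -0.0362, 0.0727]
ee_rot: [[-0.993, -0.115, 0.0], [-0.115, 0.993, -0.001], [-0.0, -0.001, -1.0]]
force: [-4.1, -6.8, 12.5]
finger_gap: 0.0099
finger_force: 46.3
t: 26.37
position: [0.4297, -0.0367, 0.0719]
ee_rot: [[-0.993, -0.116, 0.0], [-0.116, 0.993, -0.001], [-0.0, -0.001, -1.0]]
force: [-13.4, -15.2, 33.1]
finger_gap: 0.0095
finger_force: 52.6
```

```bash
python3 -m crank '[[0,0,-0.001,0,0,0],[0,0,-0.001,0,0,0],[0,0,-0.03,0,0,0],[0,0,-0.06,0,0,0],[0,0.04,-0.08,0,0,0],[0,0.08,-0.08,0,0,0],[0,0.12,-0.08,0,0,0],[0,0.13,-0.08,0,0,0],[0,0.13,-0.08,0,0,0],[0,0.13,-0.08,0,0,0]]' 0.036
python3 - <<'E'
from fit import *
f,w=cloud("wrist"); save("wr7",f); np.save("wr7.npy",w)
rect("rib",w,f,(.33,.508),(-.09,.0),(.074,.09))
k=(w[...,0]>.36)&(w[...,0]<.5)&(w[...,1]>-.06)&(w[...,1]<-.01)&(w[...,2]>.074)&(w[...,2]<.09); p=w[k]; A=np.c_[p[:,:2]-p[:,:2].mean(0),np.ones(len(p))]; print(np.linalg.lstsq(A,p[:,2],rcond=None)[0])
rect("restall",w,f,(.33,.508),(-.085,-.002),(.0605,.09),lambda c:c.max(-1)<110)
rect("spanner",w,f,(.38,.44),(.25,.3),(.010,.02),lambda c:c.min(-1)>110)
rect("brush ferr",w,f,(.4,.46),(.29,.37),(.018,.04),lambda c:c.min(-1)>130)
delta([.4152,.272,.08],.056)
E
```

```text
t: 27.2
position: [0.4141, 0.0937, 0.1506]
ee_rot: [[-0.993, -0.117, 0.0], [-0.117, 0.993, -0.0], [-0.0, -0.0, -1.0]]
force: [0.2, -1.1, -0.4]
finger_gap: 0.0362
finger_force: 0.0
rib 2323 [ 0.414  -0.0388] [0.1248 0.0093] 6.6 z 0.0796 pca 6.6
[ 0.0703114  -0.61008569  0.07881377]
restall 5773 [ 0.4196 -0.0359] [0.1364 0.0387] 6.5 z 0.0687 pca 4.8
spanner 1164 [0.41   0.2709] [0.0603 0.0171] 3.3 z 0.0141 pca 3.7
brush ferr 2473 [0.4302 0.3297] [0.0597 0.0416] 1.3 z 0.0266 pca -6.1
t 27.25 delta [-0.0216  0.1777  0.0705] [-0.0001 -0.0001  0.0598] at [0.4142 0.093  0.1505]
```

View pics/wr7.png

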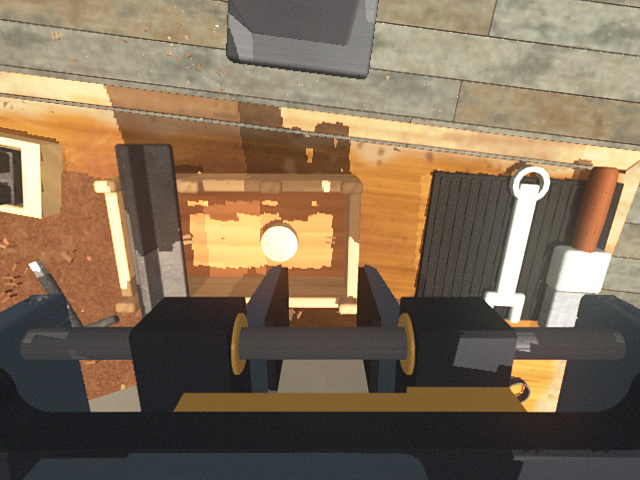

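The rest is back across the box in its end notches at (150,230). I check that it lies level while moving to the spanner.

```bash
python3 - <<'E'
from h import *
for nm in("wr1","wr4","wr7"):
    w=np.load(nm+".npy"); c=np.array([.4284,-.035]); a=.115
    d=w[...,:2]-c; l=d@[np.cos(a),np.sin(a)]; t=d@[-np.sin(a),np.cos(a)]
    if nm=="wr4": continue
    for n,lo,hi in(("R edge",-.018,-.011),("rib",-.003,.003),("L edge",.011,.018)):
        for L in((-.07,-.03),(-.03,0.0),(0.,.04)):
            k=(l>L[0])&(l<L[1])&(t>lo)&(t<hi)&(w[...,2]>.05); print(nm,n,L,k.sum(),np.round(np.nanmedian(w[k][:,2]),4) if k.any() else None)
E
python3 -m crank '[[-0.005,0.04,0,0,0,0.015],[-0.01,0.08,0,0,0,0.03],[-0.015,0.12,0,0,0,0.045],[-0.021,0.16,0,0,0,0.06],[-0.0216,0.178,0.03,0,0,0.06],[-0.0216,0.178,0.07,0,0,0.06],[-0.0216,0.178,0.095,0,0,0.06],[-0.0216,0.178,0.095,0,0,0.06],[-0.0216,0.178,0.095,0,0,0.06],[-0.0216,0.178,0.095,0,0,0.06]]' && python3 -c "
from h import *
delta([.4152,.2718,.0075],.056)"
```

```text
wr1 R edge (-0.07, -0.03) 0 None
wr1 R edge (-0.03, 0.0) 4 0.0609
wr1 R edge (0.0, 0.04) 2 0.0616
wr1 rib (-0.07, -0.03) 370 0.0791
wr1 rib (-0.03, 0.0) 256 0.0792
wr1 rib (0.0, 0.04) 347 0.0788
wr1 L edge (-0.07, -0.03) 290 0.0629
wr1 L edge (-0.03, 0.0) 208 0.0629
wr1 L edge (0.0, 0.04) 249 0.0628
wr7 R edge (-0.07, -0.03) 114 0.0615
wr7 R edge (-0.03, 0.0) 74 0.0614
wr7 R edge (0.0, 0.04) 90 0.0614
wr7 rib (-0.07, -0.03) 986 0.0764
wr7 rib (-0.03, 0.0) 664 0.0765
wr7 rib (0.0, 0.04) 790 0.0766
wr7 L edge (-0.07, -0.03) 610 0.0622
wr7 L edge (-0.03, 0.0) 412 0.0623
wr7 L edge (0.0, 0.04) 487 0.0623
t: 28.08
position: [0.4163, 0.2723, 0.0568]
ee_rot: [[-0.999, -0.054, 0.001], [-0.054, 0.999, 0.0], [-0.001, 0.0, -1.0]]
force: [0.5, 0.7, -0.2]
finger_gap: 0.0361
finger_force: 0.0
t 28.08 delta [ 0.0011 -0.0004  0.0493] [ 0.0004  0.0009 -0.0022] at [0.4163 0.2723 0.0568]
```

```bash
python3 -m crank '[[0.001,-0.0004,0.02,0,0,-0.002],[0.001,-0.0004,0.04,0,0,-0.002],[0.001,-0.0004,0.049,0,0,-0.002],[0.001,-0.0004,0.049,0,0,-0.002],[0.001,-0.0004,0.049,0,0,-0.002]]' && python3 -m crank '[[0,0,0,0,0,0],[0,0,0,0,0,0],[0,0,0,0,0,0],[0,0,0,0,0,0],[0,0,0,0,0,0]]' 0.005 20 && python3 -m crank '[[0,0,-0.03,0,0,0],[0,0,-0.06,0,0,0],[0,0,-0.09,0,0,0],[0,0,-0.105,0,0,0],[0,0,-0.105,0,0,0],[0,0,-0.105,0,0,0]]' && python3 -c "
from h import *
delta([.4293,.0268,.08],.125)"
```

```text
t: 28.5
position: [0.4153, 0.2724, 0.0081]
ee_rot: [[-0.998, -0.056, 0.001], [-0.056, 0.998, 0.001], [-0.002, 0.001, -1.0]]
force: [1.1, 0.8, 0.7]
finger_gap: 0.0357
finger_force: 0.0
t: 28.92
position: [0.4146, 0.2724, 0.0073]
ee_rot: [[-0.998, -0.057, 0.001], [-0.057, 0.998, 0.0], [-0.001, 0.0, -1.0]]
force: [-0.8, -2.5, 9.5]
finger_gap: 0.0167
finger_force: 21.8
t: 29.42
position: [0.4145, 0.2724, 0.1122]
ee_rot: [[-0.998, -0.057, 0.002], [-0.057, 0.998, 0.001], [-0.002, 0.001, -1.0]]
force: [-0.1, 0.5, -2.1]
finger_gap: 0.0164
finger_force: 20.0
t 29.42 delta [-0.0007 -0.2461  0.032 ] [ 0.0008  0.0016 -0.0677] at [0.4145 0.2724 0.1122]
```

```bash
python3 -m crank '[[0,-0.04,0,0,0,-0.01],[0,-0.08,0,0,0,-0.02],[0,-0.12,0,0,0,-0.03],[0,-0.16,0,0,0,-0.045],[0,-0.2,0,0,0,-0.06],[-0.0007,-0.235,0,0,0,-0.068],[-0.0007,-0.2461,0.015,0,0,-0.068],[-0.0007,-0.2461,0.032,0,0,-0.068],[-0.0007,-0.2461,0.032,0,0,-0.068],[-0.0007,-0.2461,0.032,0,0,-0.068],[-0.0007,-0.2461,0.032,0,0,-0.068]]' && python3 -c "
from h import *
delta([.4293,.0268,.058],.125)"
```

```text
t: 30.33
position: [0.4286, 0.027, 0.0794]
ee_rot: [[-0.992, -0.125, -0.001], [-0.125, 0.992, -0.0], [0.001, 0.0, -1.0]]
force: [0.2, 0.3, -1.5]
finger_gap: 0.0166
finger_force: 20.0
t 30.33 delta [-0.0007 -0.0002  0.0214] [ 0.0002 -0.0013  0.0008] at [0.4286 0.027  0.0794]
```

```bash
python3 -m crank '[[0,0,0.01,0,0,0],[0,0,0.02,0,0,0],[0,0,0.022,0,0,0],[0,0,0.022,0,0,0],[0,0,0.022,0,0,0]]' && python3 -m crank '[[0,0,0.0015,0,0,0],[0,0,0.0015,0,0,0],[0,0,0.0015,0,0,0]]' && python3 -m crank '[[0,0,0.0015,0,0,0],[0,0,0.0015,0,0,0],[0,0,0.0015,0,0,0]]'
```

```text
t: 30.75
position: [0.4288, 0.0267, 0.0574]
ee_rot: [[-0.992, -0.125, -0.001], [-0.125, 0.992, -0.0], [0.001, 0.0, -1.0]]
force: [0.1, -0.4, -1.5]
finger_gap: 0.0166
finger_force: 20.0
t: 31.0
position: [0.429, 0.0266, 0.0562]
ee_rot: [[-0.992, -0.125, 0.0], [-0.125, 0.992, -0.0], [-0.0, -0.0, -1.0]]
force: [-0.3, -0.4, -1.2]
finger_gap: 0.0166
finger_force: 20.0
t: 31.25
position: [0.4289, 0.0266, 0.0546]
ee_rot: [[-0.992, -0.125, 0.0], [-0.125, 0.992, -0.0], [-0.0, -0.0, -1.0]]
force: [-0.9, -0.2, -0.5]
finger_gap: 0.0167
finger_force: 20.0
```

```bash
python3 -m crank '[[0,0,0.0008,0,0,0],[0,0,0.0008,0,0,0],[0,0,0.0008,0,0,0]]' && python3 -m crank '[[0,0,0,0,0,0],[0,0,0,0,0,0],[0,0,-0.02,0,0,0],[0,0,-0.05,0,0,0],[0,0.02,-0.08,0,0,0],[0,0.06,-0.08,0,0,0.02],[0,0.1,-0.08,0,0,0.04],[0,0.14,-0.08,0,0,0.06],[0,0.18,-0.08,0,0,0.069],[0,0.2,-0.08,0,0,0.069],[0,0.2,-0.08,0,0,0.069],[0,0.2,-0.08,0,0,0.069]]' 0.036
python3 - <<'E'
from fit import *
f,w=cloud("wrist"); np.save("wr8.npy",w)
rect("spanner",w,f,(.385,.46),(.0,.055),(.057,.068))
delta([.4266,.3307,.06],.056)
E
```

```text
t: 31.5
position: [0.4291, 0.0266, 0.0541]
ee_rot: [[-0.992, -0.125, 0.0], [-0.125, 0.992, -0.0], [-0.0, -0.0, -1.0]]
force: [-3.8, -0.3, 9.4]
finger_gap: 0.0166
finger_force: 20.0
t: 32.5
position: [0.4036, 0.2257, 0.1337]
ee_rot: [[-0.998, -0.059, -0.0], [-0.059, 0.998, -0.0], [0.0, -0.0, -1.0]]
force: [-0.1, -0.6, 0.4]
finger_gap: 0.0359
finger_force: 0.0
spanner 2212 [0.4226 0.0264] [0.0766 0.0182] 7.1 z 0.0612 pca 9.5
t 32.55 delta [-0.0289  0.1044  0.0736] [-0.0003 -0.0004  0.0012] at [0.4037 0.2249 0.1336]
```

Spanner is back exactly where it was. Now the brush.

```bash
python3 -m crank '[[-0.01,0.037,0,0,0,0],[-0.02,0.075,0,0,0,0],[-0.029,0.1044,0.02,0,0,0],[-0.029,0.1044,0.05,0,0,0],[-0.029,0.1044,0.074,0,0,0],[-0.029,0.1044,0.074,0,0,0],[-0.029,0.1044,0.074,0,0,0],[-0.029,0.1044,0.074,0,0,0]]' 0.06 && python3 -c "
from h import *
delta([.4266,.3307,.0117],.056)"
```

```text
t: 33.22
position: [0.4278, 0.3303, 0.0609]
ee_rot: [[-0.998, -0.055, 0.0], [-0.055, 0.998, 0.0], [-0.001, 0.0, -1.0]]
force: [0.2, 0.1, 0.0]
finger_gap: 0.06
finger_force: 0.0
t 33.22 delta [0.0012 0.0005 0.0492] [ 0.0003  0.0005 -0.0011] at [0.4278 0.3303 0.0609]
```

```bash
python3 -m crank '[[0.001,0.0005,0.02,0,0,0],[0.001,0.0005,0.04,0,0,0],[0.001,0.0005,0.049,0,0,0],[0.001,0.0005,0.049,0,0,0],[0.001,0.0005,0.049,0,0,0]]' && python3 -m crank '[[0,0,0,0,0,0],[0,0,0,0,0,0],[0,0,0,0,0,0],[0,0,0,0,0,0],[0,0,0,0,0,0]]' 0.02 12 && python3 -m crank '[[0,0,-0.03,0,0,0],[0,0,-0.06,0,0,0],[0,0,-0.09,0,0,0],[0,0,-0.115,0,0,0],[0,0,-0.115,0,0,0],[0,0,-0.115,0,0,0]]' && python3 -c "
from h import *
delta([.4379,.0887,.085],.114)"
```

```text
t: 33.63
position: [0.4265, 0.3313, 0.0118]
ee_rot: [[-0.998, -0.056, 0.0], [-0.056, 0.998, 0.0], [-0.0, 0.0, -1.0]]
force: [-0.3, -0.9, 0.2]
finger_gap: 0.0599
finger_force: 0.0
t: 34.05
position: [0.4265, 0.3316, 0.0117]
ee_rot: [[-0.998, -0.056, 0.001], [-0.056, 0.998, 0.001], [-0.001, 0.0, -1.0]]
force: [-1.4, -1.9, 9.3]
finger_gap: 0.0419
finger_force: 12.0
t: 34.55
position: [0.4267, 0.3319, 0.1273]
ee_rot: [[-0.998, -0.056, 0.003], [-0.056, 0.998, 0.002], [-0.003, 0.002, -1.0]]
force: [-0.6, 1.0, -1.2]
finger_gap: 0.0416
finger_force: 12.0
t 34.55 delta [ 0.0026 -0.2435  0.0419] [ 0.0016  0.0027 -0.0577] at [0.4267 0.3319 0.1273]
```

```bash
python3 -m crank '[[0,-0.04,0,0,0,-0.01],[0,-0.08,0,0,0,-0.02],[0.001,-0.12,0,0,0,-0.03],[0.001,-0.16,0,0,0,-0.045],[0.002,-0.2,0,0,0,-0.058],[0.0026,-0.23,0.01,0,0,-0.058],[0.0026,-0.2435,0.03,0,0,-0.058],[0.0026,-0.2435,0.044,0,0,-0.058],[0.0026,-0.2435,0.044,0,0,-0.058],[0.0026,-0.2435,0.044,0,0,-0.058],[0.0026,-0.2435,0.044,0,0,-0.058]]' && python3 -c "
from h import *
delta([.4379,.0887,.061],.114)"
```

```text
t: 35.47
position: [0.4371, 0.0884, 0.0819]
ee_rot: [[-0.993, -0.115, -0.0], [-0.115, 0.993, -0.0], [0.0, -0.0, -1.0]]
force: [0.5, -0.3, -0.7]
finger_gap: 0.0421
finger_force: 12.0
t 35.47 delta [-0.0009  0.0002  0.0209] [-0.     -0.0005  0.0008] at [0.4371 0.0884 0.0819]
```

```bash
python3 -m crank '[[-0.0005,0,0.007,0,0,0],[-0.0005,0,0.013,0,0,0],[-0.0005,0,0.017,0,0,0],[-0.0005,0,0.0185,0,0,0],[-0.0005,0,0.0185,0,0,0],[-0.0005,0,0.0185,0,0,0]]' && python3 -m crank '[[0,0,0.0015,0,0,0],[0,0,0.0015,0,0,0],[0,0,0.0015,0,0,0]]' && python3 -m crank '[[0,0,0.0015,0,0,0],[0,0,0.0015,0,0,0],[0,0,0.0015,0,0,0]]'
```

```text
t: 35.97
position: [0.4376, 0.0882, 0.0632]
ee_rot: [[-0.993, -0.114, -0.0], [-0.114, 0.993, -0.0], [0.0, -0.0, -1.0]]
force: [-0.2, -0.4, -0.3]
finger_gap: 0.042
finger_force: 12.0
t: 36.22
position: [0.4377, 0.0881, 0.0619]
ee_rot: [[-0.993, -0.114, 0.0], [-0.114, 0.993, 0.0], [-0.0, 0.0, -1.0]]
force: [0.5, -0.6, 1.0]
finger_gap: 0.0427
finger_force: 12.0
t: 36.47
position: [0.4376, 0.0881, 0.0603]
ee_rot: [[-0.993, -0.114, -0.0], [-0.114, 0.993, -0.0], [0.0, -0.0, -1.0]]
force: [-0.0, -0.6, -0.0]
finger_gap: 0.042
finger_force: 12.0
```

```bash
python3 -m crank '[[0,0,0.001,0,0,0],[0,0,0.001,0,0,0],[0,0,0.001,0,0,0]]' && python3 -m crank '[[0,0,0.001,0,0,0],[0,0,0.001,0,0,0],[0,0,0.001,0,0,0]]'
```

```text
t: 36.72
position: [0.4376, 0.0881, 0.0593]
ee_rot: [[-0.993, -0.114, -0.0], [-0.114, 0.993, -0.0], [0.0, -0.0, -1.0]]
force: [-0.2, 0.1, -0.4]
finger_gap: 0.0419
finger_force: 12.0
t: 36.97
position: [0.4377, 0.0881, 0.0583]
ee_rot: [[-0.993, -0.114, 0.0], [-0.114, 0.993, -0.0], [-0.0, -0.0, -1.0]]
force: [1.0, 0.2, 0.7]
finger_gap: 0.0417
finger_force: 12.0
```

```bash
python3 -m crank '[[0,0,0.0008,0,0,0],[0,0,0.0008,0,0,0],[0,0,0.0008,0,0,0]]' && python3 -m crank '[[0,0,0,0,0,0],[0,0,0,0,0,0],[0,0,0,0,0,0],[0,0,-0.02,0,0,0],[0,0,-0.05,0,0,0],[0,0,-0.08,0,0,0],[0,0.04,-0.1,0,0,0],[0,0.08,-0.1,0,0,0],[0,0.12,-0.1,0,0,0],[0,0.13,-0.1,0,0,0],[0,0.13,-0.1,0,0,0],[0,0.13,-0.1,0,0,0]]' 0.058
python3 - <<'E'
from all import *
f,w=cloud("wrist"); save("wr9",f); run(w,f)
f,w=cloud("top"); print("top"); run(w,f)
E
```

```text
t: 37.22
position: [0.4378, 0.0882, 0.0575]
ee_rot: [[-0.993, -0.114, 0.0], [-0.114, 0.993, 0.0], [-0.0, -0.0, -1.0]]
force: [1.7, 0.2, 2.1]
finger_gap: 0.042
finger_force: 12.0
t: 38.22
position: [0.4223, 0.2173, 0.1572]
ee_rot: [[-0.993, -0.116, -0.001], [-0.116, 0.993, -0.0], [0.001, -0.0, -1.0]]
force: [0.4, 0.0, -0.9]
finger_gap: 0.0579
finger_force: 0.0
rib 136 [ 0.4861 -0.0269] [0.0259 0.0032] 3.6 z 0.0763 pca 4.6
restall 1314 [ 0.4698 -0.0201] [0.0573 0.0196] 4.5 z 0.0677 pca 8.8
spanner 2277 [0.4227 0.0264] [0.0766 0.0184] 7.5 z 0.0612 pca 7.9
spannerall 5108 [0.4228 0.0279] [0.1497 0.0466] 10.5 z 0.0615 pca 7.5
brushhead 2598 [0.4546 0.0903] [0.0469 0.0412] 3.5 z 0.0702 pca 9.9
brushferr 2531 [0.4362 0.0882] [0.0476 0.0439] 0.3 z 0.0724 pca 36.4
handle 2486 [0.3722 0.082 ] [0.0542 0.0573] 56.6 z 0.0725 pca 6.3
jaws 286 [0.4703 0.0007] [0.0015 0.0587] 6.5 z 0.0415 pca 96.4
jawbase few
ferrule 221 [0.4405 0.0441] [0.0149 0.0584] 77.0 z 0.0215 pca -12.7
box rim 4889 [0.4254 0.0487] [0.156  0.1599] 11.0 z 0.0607 pca 109.6
teeth 1631 [0.4259 0.0506] [0.1412 0.1682] 19.5 z 0.0659
[... 358 characters left out ...]
 0.061 pca -172.5
brushhead 357 [0.4577 0.0904] [0.0537 0.0405] 4.0 z 0.071 pca -148.9
brushferr 268 [0.4377 0.0888] [0.0411 0.0443] 89.5 z 0.0718 pca -124.0
handle 329 [0.3725 0.0914] [0.0636 0.0371] 5.8 z 0.0719 pca -173.5
jaws 26 [0.4723 0.0075] [0.0011 0.0313] 6.6 z 0.0425 pca 96.4
jawbase few
ferrule 182 [0.4407 0.0551] [0.0275 0.0524] 89.6 z 0.0207 pca -172.8
box rim 920 [0.42   0.0267] [0.1151 0.1962] 6.7 z 0.0548 pca 98.3
teeth 188 [0.4212 0.0242] [0.1147 0.1919] 7.9 z 0.0656 pca 101.2
stand 1199 [ 0.3927 -0.2035] [0.1205 0.0626] 85.3 z 0.0258 pca -95.6
pocket 30 [ 0.3847 -0.1682] [0.0419 0.015 ] 34.7 z 0.0147 pca -151.9
mat 335 [0.3919 0.2024] [0.0822 0.027 ] 3.4 z 0.0064 pca -173.4
```

View pics/wr9.png

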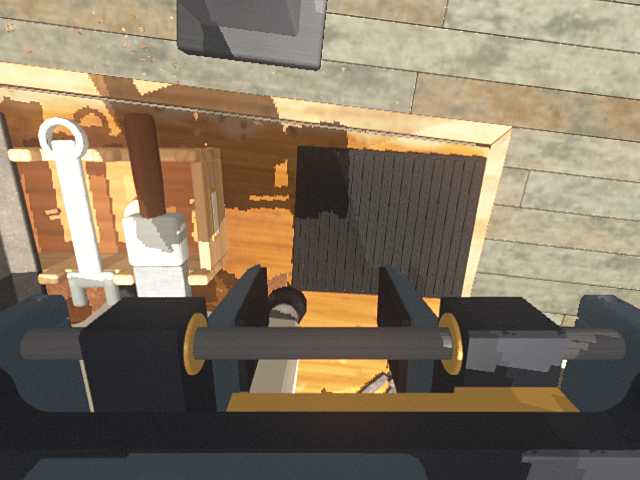

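All the tools are back in their notches at their original heights: spanner (75,210), brush (150,210), rest at the left edge. The robot is clear, so I hand in.

```bash
python3 -c "
from bench import sign_off
print(sign_off())"
```

```text
the job is handed in; nothing more can be done
None
```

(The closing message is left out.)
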